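# Fetch the setting ring from behind the standing accessories

## Task

The next check on the measuring machine needs the bright steel setting ring, which lies at the back of the accessories tray, hemmed in by the reference sphere, the blue support column and the orange-topped jack. First clear all three onto the green mat, standing upright; then lay the ring flat and centred on the three-point rest; and when it is there, stand each of the three back down in its own pocket of the tray: sphere in the white one, column in the blue, jack in the orange. Tip nothing over and leave the wash bottle standing where it is.

Things in the scene. Friction and masses are not known exactly. Their poses are not given: they have to be found in the camera images.
- sphere_stand: Reference sphere: black stand with an ivory-white ball of 24 mm on top, 153 mm tall in all, about 0.4 kg. Stands upright on a round foot 50 mm across and 12 mm thick. Origin: centre of the underside of the foot, z up; round, yaw means nothing. Grip it by the black cylindrical collar 26 mm across, 78 to 120 mm above the origin (the stem below is 22 mm, with a 36 mm bulge at 26 to 42 mm).
- column: Blue anodised support column, 121 mm tall, about 0.35 kg. Stands upright on a round foot 50 mm across and 12 mm thick. Origin: centre of the underside of the foot, z up; round, yaw means nothing. Blue shaft 26 mm across from the foot up to 118 mm and a small steel button on top. Grip it by the upper shaft.
- jack: Screw jack: steel shaft 26 mm across from the foot up to 94 mm, an orange knurled knob 39 mm across from 94 to 114 mm, a small steel tip to 122 mm; about 0.4 kg. Stands upright on a round foot 50 mm across and 12 mm thick. Origin: centre of the underside of the foot, z up; round, yaw means nothing. Grip it by the knob.
- ring: Bright steel setting ring, 52 mm outside, 25 mm bore, 24 mm high, about 0.3 kg, lying flat. Starts at the back of the tray (190 x 230 mm, walls 20 mm high) on black foam whose top is 16 mm above the granite; the three standing accessories are on three sides of it, their axes 64 to 74 mm from it. Origin: centre of its underside, z up. (The wide, thin dark ring elsewhere is not it.)
- pocket_white: White square insert, 72 x 72 mm, fixed in the aluminium accessories tray, with a round recess 65 mm across and 6 mm deep: the place of the reference sphere. Origin: centre of its underside, 3 mm above the granite; recess floor 7 mm above the origin, rim 13 mm. Its x and y run along the tray's sides.
- pocket_blue: Blue square insert, 72 x 72 mm, fixed in the aluminium accessories tray, with a round recess 65 mm across and 6 mm deep: the place of the blue column. Origin: centre of its underside, 3 mm above the granite; recess floor 7 mm above the origin, rim 13 mm. Its x and y run along the tray's sides.
- pocket_orange: Orange square insert, 72 x 72 mm, fixed in the aluminium accessories tray, with a round recess 65 mm across and 6 mm deep: the place of the orange-topped jack. Origin: centre of its underside, 3 mm above the granite; recess floor 7 mm above the origin, rim 13 mm. Its x and y run along the tray's sides.
- mat: Green parking mat, 240 mm (its x) by 130 mm (its y), 3 mm thick, fixed flat on the granite to one side of the tray. Origin: centre of its underside. Empty at the start; room for the three accessories in a row along x, 75 mm apart.
- rest: Three-point rest, a low round pedestal fixed to the granite on the other side of the tray from the mat: foot 100 mm across, dark top plate 80 mm across at 40 mm height, with three white radial bars on it whose tops are 44 mm above the granite and reach from 9 to 35 mm from the centre; the ring lies on them. Origin: centre of its underside.
- wash_bottle: White plastic wash bottle, 58 mm across, 145 mm tall to its cap with a thin bent spout to 180 mm; stands loose on the granite between the robot and the tray, to the left or right. To be left alone. Origin: centre of its underside. Nothing else standing within the arm's way is over 165 mm high.

How it is judged (in metres and radians):
On the way, in this order (a step that is already met when the one before it is completed fails the run):
1. the reference sphere, the column and the jack all stand upright and released on the green mat, the ring still on its bed (x of sphere_stand in the frame of mat between -0.105 and 0.105 m and y of sphere_stand in the frame of mat between -0.05 and 0.05 m and z of sphere_stand in the frame of mat between 0 and 0.007 m and angle between each of sphere_stand, column, jack's own z axis and vertical below 0.1 rad and contact force between the fingers and sphere_stand below 0.3 N and x of column in the frame of mat between -0.105 and 0.105 m and y of column in the frame of mat between -0.05 and 0.05 m and z of column in the frame of mat between 0 and 0.007 m and contact force between the fingers and column below 0.3 N and x of jack in the frame of mat between -0.105 and 0.105 m and y of jack in the frame of mat between -0.05 and 0.05 m and z of jack in the frame of mat between 0 and 0.007 m and contact force between the fingers and jack below 0.3 N and distance of ring from where it was at the start of the episode below 0.025 m), for 0.2 s.
2. the ring lies flat, centred and released on the three-point rest, the three accessories still on the mat (horizontal distance between ring and rest below 0.01 m and z of ring in the frame of rest between 0.041 and 0.048 m and angle between ring's own z axis and vertical below 0.08 rad and contact force between the fingers and ring below 0.3 N and x of sphere_stand in the frame of mat between -0.105 and 0.105 m and y of sphere_stand in the frame of mat between -0.05 and 0.05 m and z of sphere_stand in the frame of mat between 0 and 0.007 m and angle between each of sphere_stand, column, jack's own z axis and vertical below 0.1 rad and contact force between the fingers and sphere_stand below 0.3 N and x of column in the frame of mat between -0.105 and 0.105 m and y of column in the frame of mat between -0.05 and 0.05 m and z of column in the frame of mat between 0 and 0.007 m and contact force between the fingers and column below 0.3 N and x of jack in the frame of mat between -0.105 and 0.105 m and y of jack in the frame of mat between -0.05 and 0.05 m and z of jack in the frame of mat between 0 and 0.007 m and contact force between the fingers and jack below 0.3 N), for 0.2 s.
At the end, for the whole second after the job is handed in: The ring lies flat on the three-point rest within 10 mm of its centre; the reference sphere stands upright in the white pocket, the column in the blue and the jack in the orange, each down on the recess floor (within 12 mm of the centre); all are released and at rest (horizontal distance between sphere_stand and pocket_white below 0.012 m and z of sphere_stand in the frame of pocket_white between 0.004 and 0.01 m and angle between each of sphere_stand, column, jack's own z axis and vertical below 0.1 rad and horizontal distance between column and pocket_blue below 0.012 m and z of column in the frame of pocket_blue between 0.004 and 0.01 m and horizontal distance between jack and pocket_orange below 0.012 m and z of jack in the frame of pocket_orange between 0.004 and 0.01 m and horizontal distance between ring and rest below 0.01 m and z of ring in the frame of rest between 0.041 and 0.048 m and angle between ring's own z axis and vertical below 0.08 rad and linear speed of each of sphere_stand, column, jack, ring below 0.02 m/s and angular speed of each of sphere_stand, column, jack, ring below 0.3 rad/s and contact force between the fingers and sphere_stand below 0.3 N and contact force between the fingers and column below 0.3 N and contact force between the fingers and jack below 0.3 N and contact force between the fingers and ring below 0.3 N); the robot touches nothing.
It fails at once if an accessory or the ring is tipped over (more than about 35 degrees) (angle between any of sphere_stand, column, jack, ring's own z axis and vertical above 0.6 rad).
It fails at once if the wash bottle is tipped (over about 25 degrees) or pushed more than 30 mm (angle between wash_bottle's own z axis and vertical above 0.45 rad or distance of wash_bottle from where it was at the start of the episode above 0.03 m).
It also fails if it takes over 141 s, if anything falls off the work surface, if the arm or the gripper's body presses on something with over 40 N, if the wrist force passes 120 N, or if a joint passes its speed limit or range.

## Robot

A 7-joint arm with a two-finger parallel gripper is mounted at the origin on the work surface. World frame = base frame: x ahead of the robot, y to its left, z up, the work surface at z = 0. Lengths are in m, angles in degrees, forces in N, time in s.
With the tool pointing down it reaches from about 0.425 to 0.875 m from the base axis. Payload 4.7 kg.
Tool frame: the origin (TCP) lies midway between the tips of the shut fingers; the grasp point (between the pads) lies env.grip_point_offset behind it (env.grip_point_offset is the distance from the TCP to the grasp point, in m); x points along the fingers, y is the direction in which the jaws open and shut, and the axes are right-handed (so a half turn about x gives the same grasp; the last joint's range is limited). The gripper opens to 87 mm and grips with 3 to 60 N. Pads are 19 mm wide; open, the fingers measure 117 mm over their backs; the gripper's body (75 mm by 190 mm) begins 51 mm behind the grasp point.
Start: joints at [-69.208, 18.392, -4.016, 83.108, 1.295, 78.541, -3.26], TCP at [0.222, 0.611, 0.223] pointing down, gripper open.
Joint ranges: [-163.93, 163.93], [-17.29, 119.83], [-79.2, 71.16], [3.27, 140.29], [-89.18, 269.18], [5.43, 117.66], [-154.24, 154.24]. Speed limits (degrees/s): [147.25, 147.25, 180, 180, 180, 180, 180].

## Interface

Orientations are given as [roll, pitch, yaw] about the fixed x, y, z axes, in that order (R = Rz(yaw) Ry(pitch) Rx(roll)).
In Python, from cell import readout, read_camera, camera_params, sign_off, spot_in, pinpoint, env gives the robot as it stands.
- The arm moves only by the shell command python3 -m pendant 'ROWS' [OPENING] [FORCE]. ROWS is a JSON object of lists of equal length, an entry for each row: "xyz": the shift along the world's x, y, z in m, a list of three; "turn": the turn about the world's z in rad. A call has 1 to 10 rows; each row shifts and turns the pose as measured when the row begins; what a row does not reach is not made up. A row lasts 1/8 s, in which the tool goes at most 62.5 mm and 10.7 degrees, less where a joint would pass 70% of its speed; a pose out of reach is approached as far as the arm can. A call is refused whole if a number of a shift passes 0.0625 or a number of a turn 0.188, either way. A call with a gripper value outside its range is refused whole. OPENING is the opening, from 0 (shut) to 1 (fully open), set as the call begins (- or left out, the last holds). The fingers move at their own pace and stop on an object; FORCE is the grip in N (left out, the last holds). Time passes only in rows, so rows that do not move let the fingers close. It gives the time, the measured TCP pose, the force and the opening at its end, in the units of the state.
- readout.get_obs(): the state, without advancing time (a new reading comes with each control period).
- read_camera(name): name is "scene" or "top"; returns the picture (384x512x3 uint8, red, green, blue); there is no depth.
- camera_params(name): a dict with "fx", "fy", "cx", "cy" (pixels), "k1" (the pictures are not rectified: a ray, as slopes to the right and down, at radius r is drawn at 1 + k1 r^2 times it, then the intrinsics apply), "rvec" (rotation vector, rad) and "tvec" (3), from world to camera coordinates, as OpenCV has them. Camera axes: x right, y down, z forward; pixel columns grow to the right and rows downward; lengths in m; the calibration is good to about 2 mm. A picture is of the moment at which its call begins. camera_params takes no time and is no camera call.
- sign_off(): hands the job in, once; it reports no verdict.
Trained networks look in the newest picture that a camera, given by its name, has taken for a name from the list of things; names that differ only in an ending like _2 or _b are one class to them, and where a whole thing is asked for, a point or a joint stands for the part that bears it (a point fixed in the world has none). Each returns a list of dicts, best first, with "score" (0 to 1); they miss things now and then, are a little off and sometimes report something else, mostly with a low value. They report only what shows in the picture. A call takes as long as a camera call.
- spot_in(camera, name): "at" ([x, y, z] in m, in the coordinates of the camera as it stood for that picture, good to about 4 mm: the middle of the surface that is visible of it).
- pinpoint(camera, name): "at" ([x, y, z] in m, in the coordinates of the camera as it stood for that picture, good to about 4 mm: a listed point, or the origin of a listed thing).
The state is a dict: "time_s": time; "qpos": joint angles; "joint_velocities": joint speeds; "effort": joint torques, N m; "tool_pos": TCP position; "tool_rot": TCP orientation; "force": force on the tool from outside, world axes, zero at the start; "wrist_torque": the same for the moment, N m; "grip_width": finger opening in m.
Only numpy, scipy, OpenCV 4.12 (cv2) and the standard library are available. Lean on these libraries where they do the work, as an engineer would, in place of code of your own. Each camera call takes 0.05 s, during which the arm holds its last target.

## Working session

There is one attempt and no reset: what is moved stays moved. The work goes in short steps, Python scripts to look and compute and a shell command to move; the robot and the scene stay as the last step left them, time stands still between calls to the robot, and variables do not carry over. Pictures are saved under pics/ and viewed, and the job is handed in when it is done.

```bash
ls; mkdir -p pics; cat > h.py <<'E'
import numpy as np, cv2
from cell import readout, read_camera, camera_params, sign_off, spot_in, pinpoint, env
def RT(n):
    p=camera_params(n); R,_=cv2.Rodrigues(np.array(p["rvec"],float)); return p,R,np.array(p["tvec"],float).ravel()
def toworld(n,at):
    p,R,t=RT(n); return R.T@(np.array(at)-t)
def project(n,P):
    p,R,t=RT(n); c=(R@np.array(P,float).T).T+t if np.ndim(P)==1 else (R@np.array(P,float).T).T+t
    c=np.atleast_2d(c); s=c[:,:2]/c[:,2:]; r2=(s**2).sum(1,keepdims=True); s=s*(1+p["k1"]*r2)
    return s*[p["fx"],p["fy"]]+[p["cx"],p["cy"]]
def ray(n,uv,z):
    p,R,t=RT(n); d=np.array([(uv[0]-p["cx"])/p["fx"],(uv[1]-p["cy"])/p["fy"]]); s=d.copy()
    for _ in range(30): s=d/(1+p["k1"]*(s@s))
    v=R.T@np.array([s[0],s[1],1]); o=-R.T@t; return o+v*(z-o[2])/v[2]
def save(n,f):
    im=read_camera(n); cv2.imwrite("pics/"+f,im[:,:,::-1]); return im
E
python3 - <<'E'
from h import *
np.set_printoptions(precision=4,suppress=True)
o=readout.get_obs(); print({k:np.round(v,4) for k,v in o.items()}, env.grip_point_offset)
for n in ["scene","top"]:
    im=save(n,n+"0.png")
    print(n,camera_params(n))
    for t in ["sphere_stand","column","jack","ring","pocket_white","pocket_blue","pocket_orange","mat","rest","wash_bottle"]:
        r=pinpoint(n,t)
        print(t,[(toworld(n,d["at"]),round(d["score"],2)) for d in r[:2]])
E
```

```text
pics
{'time_s': np.float64(0.0), 'qpos': array([-69.2106,  18.4402,  -4.0159,  83.1747,   1.2952,  78.5385,
        -3.2605]), 'joint_velocities': array([ 0.0425, -0.0155,  0.0104, -0.0156,  0.0011, -0.043 , -0.0071]), 'effort': array([  0.0004, -49.1284,  -0.4036, -31.2527,  -0.0638,   0.0438,
         0.0002]), 'tool_pos': array([0.222 , 0.6103, 0.2215]), 'tool_rot': array([ -87.0116,   89.8917, -106.9913]), 'force': array([-0.0683, -0.7393, -0.225 ]), 'wrist_torque': array([-0.0036,  0.0221, -0.0387]), 'grip_width': np.float64(0.0874)} 0.0187
scene {'fx': 349.598710618185, 'fy': 349.598710618185, 'cx': 256.89360957859833, 'cy': 193.39024736049765, 'k1': 0.02357735695568361, 'rvec': array([ 1.7297,  1.6465, -0.7729]), 'tvec': array([-0.0387, -0.2757,  1.3599])}
sphere_stand [(array([0.5236, 0.0043, 0.0151]), 0.77)]
column [(array([0.5856, 0.0897, 0.0096]), 0.58)]
jack [(array([ 0.611 , -0.0368,  0.0088]), 0.68), (array([0.4785, 0.3465, 0.0012]), 0.38)]
ring [(array([0.6009, 0.0196, 0.0175]), 0.78)]
pocket_white [(array([0.5854, 0.0852, 0.0031]), 0.71), (array([0.5188, 0.0118, 0.005
[... 450 characters left out ...]
64785, 'rvec': array([ 2.1765, -2.1937,  0.1186]), 'tvec': array([0.0093, 0.5141, 1.0455])}
sphere_stand [(array([0.5251, 0.0072, 0.013 ]), 0.67)]
column [(array([0.5848, 0.0868, 0.0133]), 0.95)]
jack [(array([ 0.6065, -0.0396,  0.0115]), 0.65)]
ring [(array([0.5989, 0.0194, 0.0149]), 0.71), (array([0.5225, 0.0043, 0.0079]), 0.16)]
pocket_white [(array([0.5234, 0.0069, 0.004 ]), 0.92)]
pocket_blue [(array([0.5894, 0.0854, 0.0055]), 0.89), (array([0.5224, 0.0027, 0.0094]), 0.52)]
pocket_orange [(array([ 0.6072, -0.0402,  0.0096]), 0.78), (array([ 0.507 , -0.3657, -0.0027]), 0.39)]
mat []
rest [(array([ 0.5142, -0.3658, -0.0027]), 0.67)]
wash_bottle [(array([ 0.3602, -0.142 ,  0.0032]), 0.77)]
```

View pics/scene0.png

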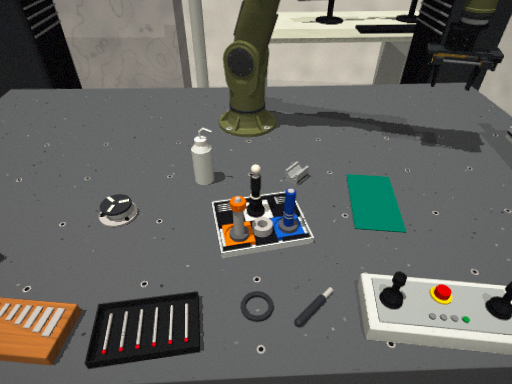

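View pics/top0.png

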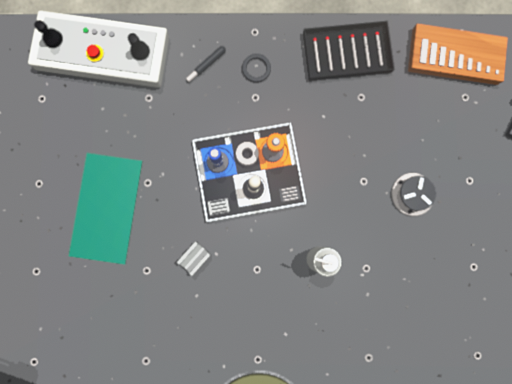

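```bash
python3 - <<'E'
import cv2,numpy as np
t=cv2.imread("pics/top0.png"); s=cv2.imread("pics/scene0.png")
a=cv2.resize(t[115:225,185:310],None,fx=6,fy=5.4,interpolation=cv2.INTER_CUBIC)
a=cv2.resize(t[120:225,185:310],None,fx=5,fy=5,interpolation=cv2.INTER_CUBIC); cv2.imwrite("pics/topz.png",a)
a=cv2.resize(s[155:260,205:320],None,fx=5,fy=5,interpolation=cv2.INTER_CUBIC); cv2.imwrite("pics/scenez.png",a)
E
```

```text
(no output)
```

View pics/topz.png

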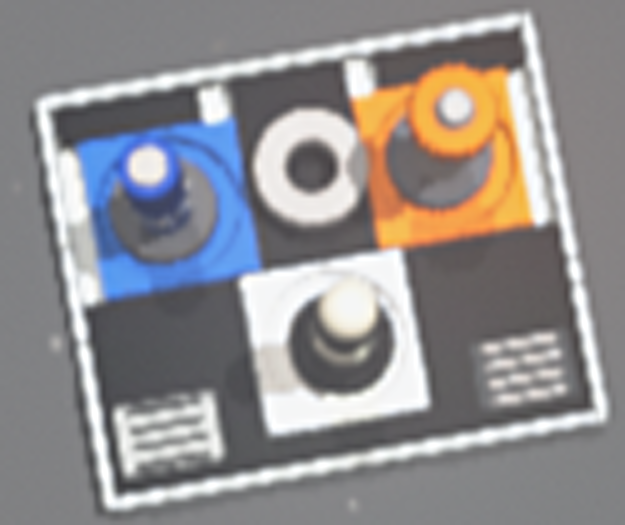

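View pics/scenez.png

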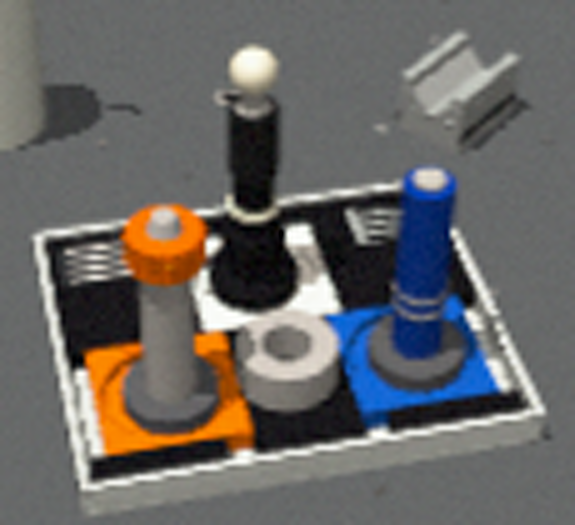

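```bash
python3 - <<'E'
from h import *
np.set_printoptions(precision=4,suppress=True)
f=lambda x,y,z,n="top":ray(n,(x/5-.4+185,y/5-.4+120),z)
print("col",f(149,165,.131),"jack",f(455,106,.132),"ball",f(347,308,.151),"ring",f(307,167,.040))
g=lambda x,y,z:ray("scene",(x/5-.4+205,y/5-.4+155),z)
print("scene col",g(432,178,.131),"jack",g(165,218,.132),"ball",g(254,69,.151),"ring",g(290,346,.040))
print("white",[f(x,y,.016)[:2] for x,y in [(240,277),(402,249),(432,410),(270,437)]],f(336,343,.016))
tc=np.array([f(x,y,.02)[:2] for x,y in [(38,100),(528,15),(605,415),(110,505)]]);print("tray",tc,tc.mean(0),[np.linalg.norm(tc[i]-tc[i-1]) for i in range(4)])
m=np.array([ray("top",p,.003)[:2] for p in [(88,154),(142,158),(125,264),(70,256)]]);print("mat",m,m.mean(0),[np.linalg.norm(m[i]-m[i-1]) for i in range(4)])
m=np.array([ray("scene",p,.003)[:2] for p in [(347,176),(386,176),(404,229),(355,229)]]);print("mat",m,m.mean(0))
t=read_camera("top")
for nm,c,sz in [("rest",(414,195),40),("mat",(105,209),80)]:
    x,y=c; a=cv2.resize(t[y-sz:y+sz,x-sz:x+sz],None,fx=560/(2*sz),fy=560/(2*sz),interpolation=cv2.INTER_CUBIC); cv2.imwrite(f"pics/{nm}z.png",a[:,:,::-1])
for n in("scene","top"): print(spot_in(n,"rest"))
E
```

```text
col [0.5855 0.0866 0.131 ] jack [ 0.6091 -0.0388  0.132 ] ball [0.5239 0.0067 0.151 ] ring [0.6    0.0217 0.04  ]
scene col [0.5855 0.0893 0.131 ] jack [ 0.6102 -0.0374  0.132 ] ball [0.5209 0.0078 0.151 ] ring [0.6029 0.022  0.04  ]
white [array([0.5536, 0.0525]), array([ 0.566 , -0.0216]), array([ 0.4921, -0.0344]), array([0.4804, 0.0392])] [0.523 0.009 0.016]
tray [[ 0.6351  0.1443]
 [ 0.6737 -0.0806]
 [ 0.489  -0.1127]
 [ 0.4501  0.1114]] [0.562  0.0156] [np.float64(0.18794471098222015), np.float64(0.22817992366622372), np.float64(0.18745741853454742), np.float64(0.22741418670042063)]
mat [[0.6063 0.3865]
 [0.5961 0.2618]
 [0.3538 0.2974]
 [0.3727 0.4222]] [0.4822 0.342 ] [np.float64(0.23624322484148724), np.float64(0.12513259296798962), np.float64(0.24490712081257826), np.float64(0.1262281120401929)]
mat [[0.3666 0.3003]
 [0.3722 0.421 ]
 [0.6013 0.3901]
 [0.5956 0.2634]] [0.4839 0.3437]
[{'at': [-0.3624, 0.0379, 0.9185], 'score': 0.83}, {'at': [0.0189, 0.0495, 0.9374], 'score': 0.62}]
[{'at': [0.3613, -0.0007, 1.0575], 'score': 0.6}, {'at': [-0.0697, -0.0711, 1.0737], 'score': 0.58}]
```

View pics/restz.png

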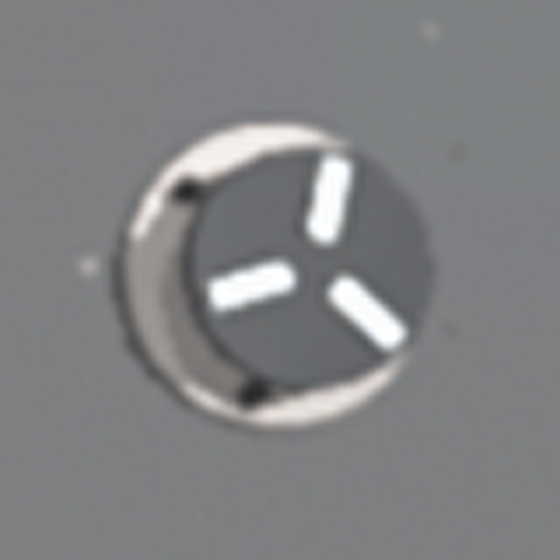

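View pics/matz.png

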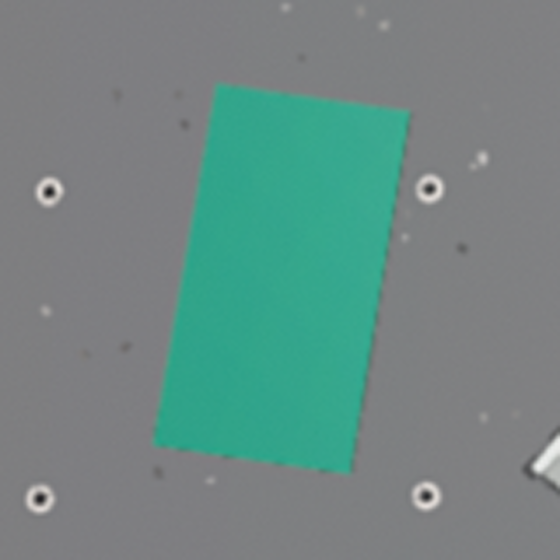

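```bash
python3 - <<'E'
from h import *
np.set_printoptions(precision=4,suppress=True)
m=np.array([ray("top",(x/3.5+25-.35,y/3.5+129-.35),.003)[:2] for x,y in [(216,85),(410,111),(350,472),(155,443)]]);print("mat",m,m.mean(0),[np.linalg.norm(m[i]-m[i-1]) for i in range(4)])
d=m[0]-m[3]; d2=m[1]-m[2]; print(np.degrees(np.arctan2(*(d+d2)[::-1])))
# rest bar: white mask, outer/inner ends
im=cv2.imread("pics/top0.png"); 
g=im.min(2)
sub=(g[155:235,374:454]>225).astype(np.uint8)
n,l,st,c=cv2.connectedComponentsWithStats(sub)
pts=[]
for i in range(1,n):
    if st[i,4]>8:
        w=ray("top",c[i]+[374,155],.044)[:2]; pts.append(w); print(st[i],w)
# bars midpoints at radius 22 -> fit circle
pts=np.array(pts); print(pts.mean(0),[np.linalg.norm(p-pts.mean(0)) for p in pts])
print("plate",[ray("top",(x/7+374-.43,y/7+155-.43),.040)[:2] for x,y in [(315,268)]])
E
```

```text
mat [[0.6088 0.3904]
 [0.5906 0.2622]
 [0.3549 0.2982]
 [0.3745 0.4247]] [0.4822 0.3439] [np.float64(0.23677397869777791), np.float64(0.1294323727785028), np.float64(0.23841170432080086), np.float64(0.12795504492897505)]
-8.503021068737661
[26 19 18  6 42] [ 0.5457 -0.339 ]
[45 23  5 11 36] [ 0.5294 -0.3689]
[30 38 12  6 37] [ 0.5023 -0.3426]
[48 40  9  9 38] [ 0.4932 -0.3798]
[ 0.5176 -0.3576] [np.float64(0.033618123918414046), np.float64(0.016309802142238677), np.float64(0.02146481326526293), np.float64(0.03304861152044621)]
plate [array([ 0.5077, -0.3649])]
```

```bash
cat >> h.py <<'E'
from scipy.spatial.transform import Rotation as Ro
def st():
    o=readout.get_obs(); R=Ro.from_euler("xyz",o["tool_rot"],degrees=True).as_matrix()
    y=R[:,1]; print("t",round(float(o["time_s"]),2),"tcp",np.round(o["tool_pos"],4),"jawyaw",round(float(np.degrees(np.arctan2(y[1],y[0]))),2),"down",np.round(R[:,0],3),"F",np.round(o["force"],1),"w",round(float(o["grip_width"]),4))
    return o
E
python3 -c "
from h import *
o=st(); print(np.round(o['qpos'],1))
for n in ('top','scene'): print(project(n,[[.5,0,0],[.36,-.143,.0]]), -RT(n)[1].T@RT(n)[2])"
python3 -m pendant '{"xyz":[[0.03,-0.04,0.04],[0.04,-0.05,0.03],[0.04,-0.05,0.0]],"turn":[0,0,0]}' 0.8 40; python3 -c "
from h import *
o=st(); print(np.round(o['qpos'],1))"
```

```text
t 1.25 tcp [0.2222 0.6109 0.2226] jawyaw 70.02 down [ 0.  0. -1.] F [ 0.5  0.2 -0.9] w 0.0872
[-69.2  18.4  -4.   83.1   1.3  78.5  -3.3]
[[255.66101387 198.77856581]
 [318.70357166 259.34949575]] [0.41938138 0.02644926 1.08672027]
[[252.17316377 208.41536558]
 [203.8840453  179.47674141]] [ 1.2251784  -0.02644592  0.65188717]
time_s: 1.62
tool_pos: [0.325, 0.4762, 0.2902]
tool_rot: [-152.2, 89.9, -171.5]
force: [1.1, 0.6, -0.8]
grip_width: 0.071
t 1.62 tcp [0.325  0.4762 0.2902] jawyaw 70.72 down [-0.002 -0.    -1.   ] F [ 1.1  0.6 -0.8] w 0.071
[-58.9   8.1   0.7  87.9  -0.2  84.1  12.5]
```

```bash
python3 -m pendant '{"xyz":[[0.029,-0.043,-0.01],[0.029,-0.043,-0.01],[0.029,-0.043,-0.01],[0.029,-0.043,-0.01],[0.029,-0.043,-0.01],[0.029,-0.043,-0.01],[0.029,-0.043,-0.01],[0.029,-0.043,-0.01],[0.029,-0.043,0],[0,0,0]],"turn":[0.1,0.1,0,0,0,0,0,0,0,0]}' 0.8 40 ; python3 -c "
from h import *
o=st(); print(np.round(o['qpos'],1))"
```

```text
time_s: 2.88
tool_pos: [0.5965, 0.0699, 0.2115]
tool_rot: [41.7, 89.6, 33.7]
force: [-0.7, 0.3, 0.2]
grip_width: 0.0695
t 2.88 tcp [0.5965 0.0699 0.2115] jawyaw 82.04 down [ 0.006  0.004 -1.   ] F [-0.7  0.3  0.2] w 0.0695
[-28.2  12.7  22.3  92.6  -5.1  75.4  76.9]
```

```bash
python3 -m pendant '{"xyz":[[-0.011,0.018,0],[0,0,0],[0,0,-0.03],[0,0,-0.03]],"turn":[0,0,0,0]}' 0.8 40 ; python3 -c "
from h import *
o=st(); im=save('scene','s1.png')
cv2.imwrite('pics/s1z.png',cv2.resize(im[100:260,200:340,::-1],None,fx=4,fy=3.7))"
```

```text
time_s: 3.38
tool_pos: [0.5875, 0.0896, 0.1534]
tool_rot: [34.7, 89.2, 26.9]
force: [-0.1, 0.5, 0.3]
grip_width: 0.0698
t 3.38 tcp [0.5875 0.0896 0.1534] jawyaw 82.14 down [ 0.012  0.006 -1.   ] F [-0.1  0.5  0.3] w 0.0698
```

View pics/s1z.png

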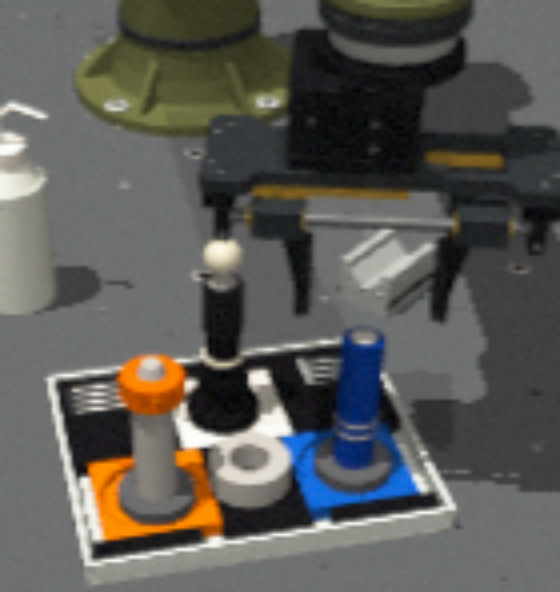

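```bash
python3 -m pendant '{"xyz":[[0,0,0.04],[-0.022,-0.027,0.01],[-0.022,-0.027,0],[-0.019,-0.026,0],[0,0,0]],"turn":[0,0,0,0,0]}' 0.8 40 ; python3 -c "
from h import *
o=st()"
```

```text
time_s: 4.05
tool_pos: [0.5203, 0.0074, 0.2022]
tool_rot: [32.9, 89.6, 25.2]
force: [-0.3, -0.2, 0.4]
grip_width: 0.0699
t 4.05 tcp [0.5203 0.0074 0.2022] jawyaw 82.36 down [ 0.007  0.003 -1.   ] F [-0.3 -0.2  0.4] w 0.0699
```

```bash
python3 -m pendant '{"xyz":[[0.002,0,-0.03],[0,0,-0.03],[0,0,-0.025],[0,0,-0.016],[0,0,0]],"turn":[0,0,0,0,0]}' 0.8 40 ; python3 -c "
from h import *
o=st(); im=save('scene','s2.png')
cv2.imwrite('pics/s2z.png',cv2.resize(im[100:260,200:340,::-1],None,fx=4,fy=3.7))"
```

```text
time_s: 4.68
tool_pos: [0.5263, 0.0119, 0.102]
tool_rot: [31.0, 89.1, 23.7]
force: [-0.9, 0.0, 0.5]
grip_width: 0.0696
t 4.67 tcp [0.5263 0.0119 0.102 ] jawyaw 82.67 down [ 0.014  0.006 -1.   ] F [-0.9  0.   0.5] w 0.0696
```

View pics/s2z.png

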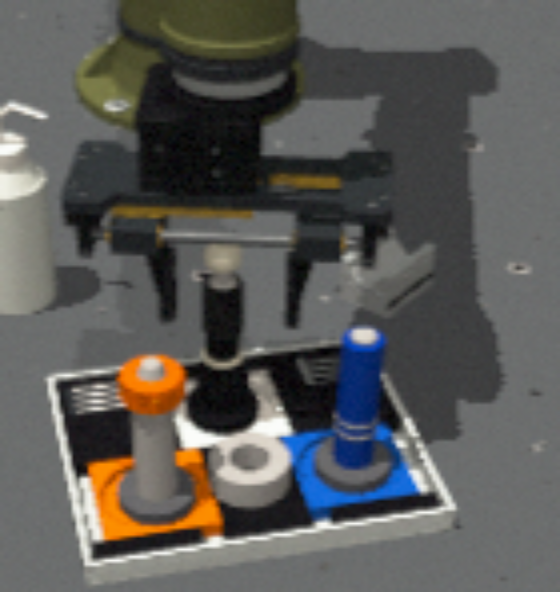

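```bash
python3 -m pendant '{"xyz":[[-0.004,-0.005,0],[0,0,0]],"turn":[0,0]}' 0.8 40 ; python3 -m pendant '{"xyz":[[0,0,0],[0,0,0],[0,0,0],[0,0,0],[0,0,0],[0,0,0]],"turn":[0,0,0,0,0,0]}' 0 45; python3 -c "
from h import *
o=st()"
```

```text
time_s: 4.97
tool_pos: [0.5242, 0.0067, 0.1048]
tool_rot: [27.5, 88.9, 20.1]
force: [0.6, -0.0, 0.3]
grip_width: 0.0696
time_s: 5.72
tool_pos: [0.525, 0.0069, 0.1061]
tool_rot: [27.5, 88.7, 20.1]
force: [-0.0, 0.6, 0.3]
grip_width: 0.025
t 5.72 tcp [0.525  0.0069 0.1061] jawyaw 82.69 down [ 0.021  0.008 -1.   ] F [-0.   0.6  0.3] w 0.025
```

```bash
python3 -m pendant '{"xyz":[[0,0,0.015],[0,0,0.03],[0,0,0.035],[-0.014,0.04,0],[-0.017,0.05,0],[-0.017,0.05,0],[-0.017,0.05,0],[-0.017,0.05,0],[-0.014,0.04,0],[0,0,0]],"turn":[0,0,0,0,0,0,0,0,0,0]}' 0 45; python3 -c "
from h import *
o=st();save('scene','s3.png')"
```

```text
time_s: 6.98
tool_pos: [0.4191, 0.2917, 0.1892]
tool_rot: [25.9, 89.2, 18.2]
force: [0.9, -0.8, -4.7]
grip_width: 0.0253
t 6.97 tcp [0.4191 0.2917 0.1892] jawyaw 82.38 down [ 0.013  0.004 -1.   ] F [ 0.9 -0.8 -4.7] w 0.0253
```

View pics/s3.png

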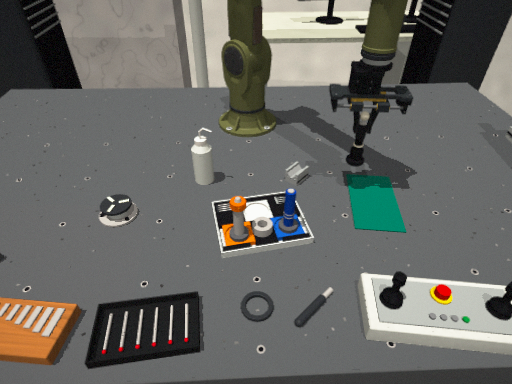

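```bash
python3 -m pendant '{"xyz":[[-0.004,0.04,0],[-0.004,0.022,0],[0,0,-0.02],[0,0,-0.025],[0,0,-0.025],[0,0,0]],"turn":[0,0,0,0,0,0]}' 0 45; python3 -c "
from h import *
o=st()"
```

```text
time_s: 7.78
tool_pos: [0.4164, 0.3438, 0.1177]
tool_rot: [-12.9, 89.1, -21.3]
force: [0.7, -0.9, -5.5]
grip_width: 0.0249
t 7.78 tcp [0.4164 0.3438 0.1177] jawyaw 81.56 down [ 0.015 -0.006 -1.   ] F [ 0.7 -0.9 -5.5] w 0.0249
```

```bash
python3 -m pendant '{"xyz":[[-0.007,0.009,-0.005],[0,0,-0.005],[0,0,-0.003],[0,0,0]],"turn":[0,0,0,0]}' 0 45; python3 -c "
from h import *
o=st();im=save('scene','s4.png')
cv2.imwrite('pics/s4z.png',cv2.resize(im[60:260,300:450,::-1],None,fx=4,fy=3))"
```

```text
time_s: 8.28
tool_pos: [0.4109, 0.3539, 0.1072]
tool_rot: [-0.7, 88.9, -9.2]
force: [-0.3, 0.1, -5.4]
grip_width: 0.0247
t 8.28 tcp [0.4109 0.3539 0.1072] jawyaw 81.48 down [ 0.018 -0.003 -1.   ] F [-0.3  0.1 -5.4] w 0.0247
```

View pics/s4z.png

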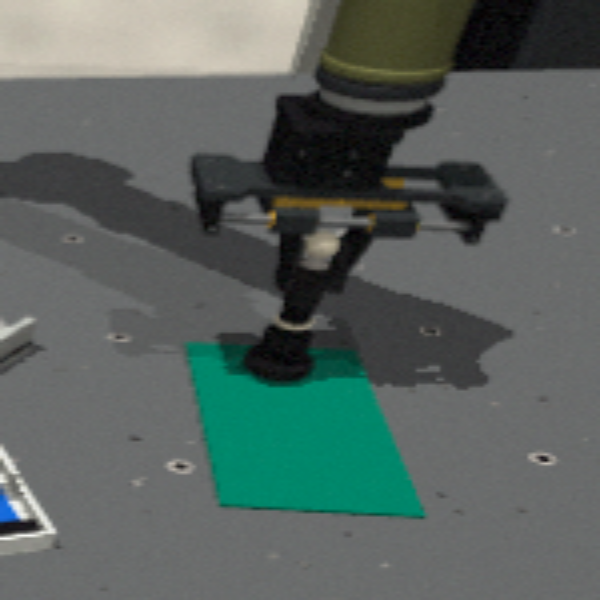

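```bash
python3 -c "
from h import *
p=project('scene',[[.41,.354,.011],[.41,.354,.152]]);print((p-[300,60])*[4,3])"; python3 -m pendant '{"xyz":[[0,0,-0.003],[0,0,-0.003],[0,0,-0.002],[0,0,0]],"turn":[0,0,0,0]}' 0 45
```

```text
[[275.19439633 365.98098304]
 [318.17564814 243.70340675]]
time_s: 8.82
tool_pos: [0.4116, 0.3539, 0.0993]
tool_rot: [1.7, 88.9, -6.9]
force: [0.9, -0.4, -4.6]
grip_width: 0.0256
```

```bash
python3 -m pendant '{"xyz":[[0,0,-0.002],[0,0,-0.002],[0,0,0]],"turn":[0,0,0]}' 0 45
```

```text
time_s: 9.2
tool_pos: [0.413, 0.3544, 0.0997]
tool_rot: [7.0, 88.7, -1.6]
force: [0.1, 0.4, -5.3]
grip_width: 0.0251
```

```bash
python3 -m pendant '{"xyz":[[0,0,-0.003],[0,0,-0.003],[0,0,-0.002]],"turn":[0,0,0]}' 0 45
```

```text
time_s: 9.57
tool_pos: [0.4149, 0.3549, 0.0993]
tool_rot: [11.8, 88.6, 3.2]
force: [-4.3, -2.9, 7.9]
grip_width: 0.0251
```

```bash
python3 -m pendant '{"xyz":[[0,0,0],[0,0,0],[0,0,0],[0,0,0],[0,0,0]],"turn":[0,0,0,0,0]}' 0.8 45;  python3 -m pendant '{"xyz":[[0,0,0.03],[0,0,0.04],[0,0,0.04],[0,0,0]],"turn":[0,0,0,0]}' ; python3 -c "
from h import *
o=st();im=save('scene','s5.png')
cv2.imwrite('pics/s5z.png',cv2.resize(im[60:260,300:450,::-1],None,fx=4,fy=3))"
```

```text
time_s: 10.2
tool_pos: [0.4164, 0.3566, 0.1003]
tool_rot: [18.2, 88.3, 9.6]
force: [0.2, -0.3, 0.2]
grip_width: 0.0653
time_s: 10.7
tool_pos: [0.4156, 0.3559, 0.2124]
tool_rot: [15.6, 88.4, 7.0]
force: [0.4, -0.0, -0.9]
grip_width: 0.0699
t 10.7 tcp [0.4156 0.3559 0.2124] jawyaw 81.41 down [ 0.027  0.003 -1.   ] F [ 0.4 -0.  -0.9] w 0.0699
```

View pics/s5z.png

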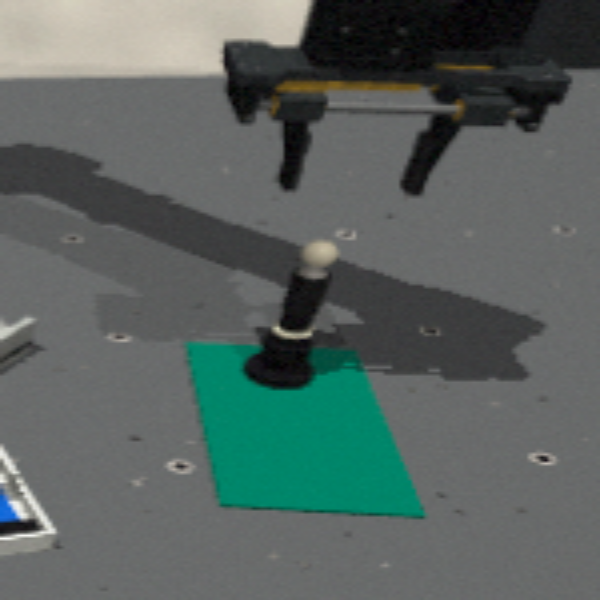

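```bash
python3 -m pendant '{"xyz":[[0.026,-0.041,0],[0.026,-0.041,0],[0.026,-0.041,-0.01],[0.026,-0.041,-0.01],[0.026,-0.041,0],[0.026,-0.041,0],[0.010,-0.016,0],[0,0,0]],"turn":[0,0,0,0,0,0,0,0]}' ; python3 -c "
from h import *
o=st()"
```

```text
time_s: 11.75
tool_pos: [0.577, 0.0827, 0.1768]
tool_rot: [-33.5, 89.4, -41.9]
force: [-0.4, 0.7, -0.5]
grip_width: 0.0694
t 11.75 tcp [0.577  0.0827 0.1768] jawyaw 81.6 down [ 0.008 -0.007 -1.   ] F [-0.4  0.7 -0.5] w 0.0694
```

```bash
python3 -m pendant '{"xyz":[[0.006,0.003,-0.02],[0,0,-0.03],[0,0,-0.025],[0,0,-0.012],[0,0,0]],"turn":[0,0,0,0,0]}' ; python3 -c "
from h import *
o=st();im=save('scene','s6.png')
cv2.imwrite('pics/s6z.png',cv2.resize(im[100:260,200:340,::-1],None,fx=4,fy=3.7))"
```

```text
time_s: 12.38
tool_pos: [0.5783, 0.0939, 0.0803]
tool_rot: [-77.8, 89.7, -85.7]
force: [0.1, -0.4, 0.4]
grip_width: 0.0695
t 12.38 tcp [0.5783 0.0939 0.0803] jawyaw 82.19 down [ 0.    -0.005 -1.   ] F [ 0.1 -0.4  0.4] w 0.0695
```

View pics/s6z.png

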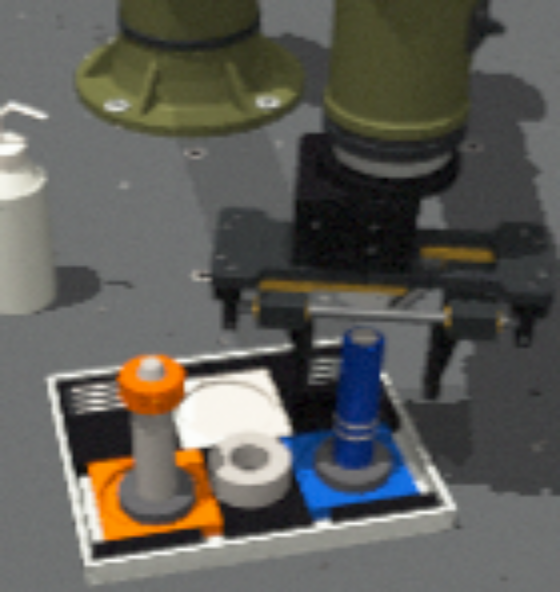

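```bash
python3 -m pendant '{"xyz":[[0.007,-0.006,0.003],[0,0,0]],"turn":[0,0]}' ; python3 -c "
from h import *
o=st()"
```

```text
time_s: 12.68
tool_pos: [0.5878, 0.088, 0.0861]
tool_rot: [-32.4, 89.6, -40.2]
force: [-1.0, 0.5, 0.2]
grip_width: 0.0699
t 12.68 tcp [0.5878 0.088  0.0861] jawyaw 82.21 down [ 0.005 -0.004 -1.   ] F [-1.   0.5  0.2] w 0.0699
```

Close, check, lift toward P1 (0.556, 0.333).

```bash
python3 -m pendant '{"xyz":[[-0.001,0,0],[0,0,0],[0,0,0],[0,0,0],[0,0,0],[0,0,0]],"turn":[0,0,0,0,0,0]}' 0 45;python3 -c "
from h import *
o=st()"; python3 -m pendant '{"xyz":[[0,0,0.015],[0,0,0.03],[0,0,0.03],[-0.006,0.045,0],[-0.007,0.05,0],[-0.006,0.05,0],[-0.006,0.05,0],[-0.004,0.03,0],[0,0,0]],"turn":[0,0,0,0,0,0,0,0,0]}' 0 45; python3 -c "
from h import *
o=st();save('scene','s7.png')"
```

```text
time_s: 13.42
tool_pos: [0.5875, 0.088, 0.0875]
tool_rot: [-16.9, 89.5, -24.7]
force: [-0.0, -0.8, -0.3]
grip_width: 0.0249
t 13.43 tcp [0.5875 0.088  0.0875] jawyaw 82.17 down [ 0.007 -0.003 -1.   ] F [-0.  -0.8 -0.3] w 0.0249
time_s: 14.55
tool_pos: [0.554, 0.3175, 0.1682]
tool_rot: [-36.9, 89.7, -45.0]
force: [0.5, -0.7, -3.3]
grip_width: 0.025
t 14.55 tcp [0.554  0.3175 0.1682] jawyaw 81.94 down [ 0.004 -0.004 -1.   ] F [ 0.5 -0.7 -3.3] w 0.025
```

View pics/s7.png

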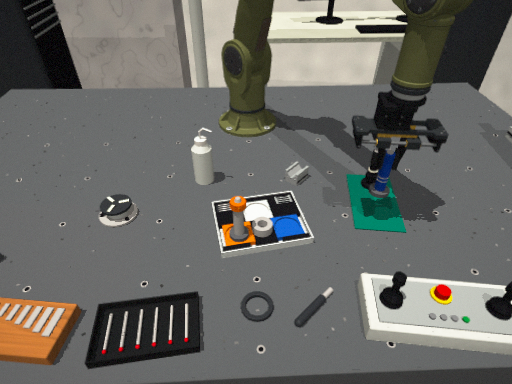

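```bash
python3 -m pendant '{"xyz":[[0.003,0.013,-0.015],[0,0,-0.025],[0,0,-0.02],[0,0,-0.01],[0,0,-0.005],[0,0,0]],"turn":[0,0,0,0,0,0]}' 0 45; python3 -c "
from h import *
o=st()"
```

```text
time_s: 15.35
tool_pos: [0.5606, 0.3231, 0.0886]
tool_rot: [-52.2, 89.4, -60.9]
force: [-0.7, -0.3, -3.1]
grip_width: 0.025
t 15.35 tcp [0.5606 0.3231 0.0886] jawyaw 81.26 down [ 0.005 -0.008 -1.   ] F [-0.7 -0.3 -3.1] w 0.025
```

```bash
python3 -m pendant '{"xyz":[[-0.003,0.009,-0.003],[0,0,-0.003],[0,0,-0.003],[0,0,-0.003],[0,0,-0.002]],"turn":[0,0,0,0,0]}' 0 45; python3 -c "
from h import *
o=st()"
```

```text
time_s: 15.98
tool_pos: [0.5588, 0.3342, 0.0806]
tool_rot: [-21.7, 89.5, -30.5]
force: [-4.7, -3.2, 7.4]
grip_width: 0.0252
t 15.97 tcp [0.5588 0.3342 0.0806] jawyaw 81.28 down [ 0.008 -0.005 -1.   ] F [-4.7 -3.2  7.4] w 0.0252
```

Contact. Release, rise, and head toward the jack (0.6095, -0.038).

```bash
python3 -m pendant '{"xyz":[[0,0,0],[0,0,0],[0,0,0],[0,0,0],[0,0,0]],"turn":[0,0,0,0,0]}' 0.8 45;  python3 -m pendant '{"xyz":[[0,0,0.03],[0,0,0.04],[0,0,0.04],[0.008,-0.05,0],[0.008,-0.055,0],[0.008,-0.055,0],[0.008,-0.055,0],[0.008,-0.055,0],[0.008,-0.055,0],[0,0,0]],"turn":[0,0,0,0,0,0,0,0,0,0]}' ; python3 -c "
from h import *
o=st();im=save('scene','s8.png')
save('top','t8.png')"
```

```text
time_s: 16.6
tool_pos: [0.5606, 0.3349, 0.0824]
tool_rot: [-2.7, 89.3, -11.4]
force: [-0.8, -0.5, -0.2]
grip_width: 0.0659
time_s: 17.85
tool_pos: [0.6068, 0.0002, 0.1955]
tool_rot: [-4.5, 89.2, -13.1]
force: [-0.5, 0.6, 0.3]
grip_width: 0.0696
t 17.85 tcp [6.068e-01 2.000e-04 1.955e-01] jawyaw 81.44 down [ 0.014 -0.003 -1.   ] F [-0.5  0.6  0.3] w 0.0696
```

View pics/s8.png

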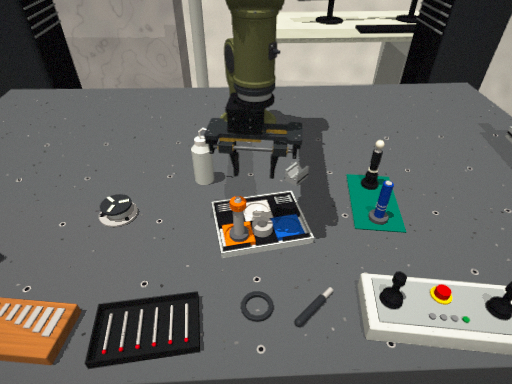

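View pics/t8.png

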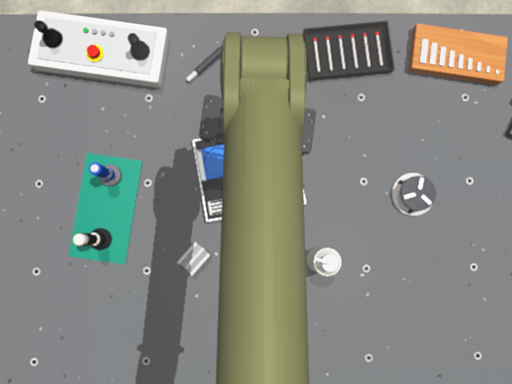

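```bash
python3 -m pendant '{"xyz":[[0.003,-0.038,0],[0,0,0],[0,0,-0.025],[0,0,-0.03],[0,0,-0.028],[0,0,0]],"turn":[0,0,0,0,0,0]}' ; python3 -c "
from h import *
o=st();im=save('scene','s9.png')
cv2.imwrite('pics/s9z.png',cv2.resize(im[100:260,200:340,::-1],None,fx=4,fy=3.7))"
```

```text
time_s: 18.7
tool_pos: [0.6205, -0.0198, 0.1272]
tool_rot: [10.3, 87.8, 3.4]
force: [-0.1, -0.0, 0.1]
grip_width: 0.0694
t 18.7 tcp [ 0.6205 -0.0198  0.1272] jawyaw 83.12 down [ 0.038  0.002 -0.999] F [-0.1 -0.   0.1] w 0.0694
```

View pics/s9z.png

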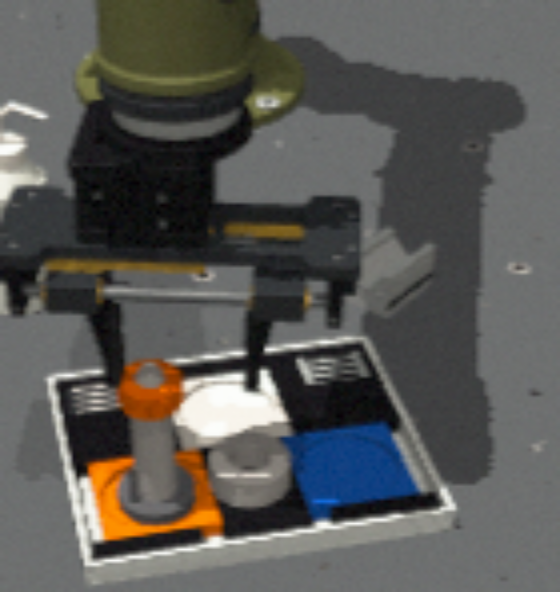

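```bash
python3 -m pendant '{"xyz":[[-0.005,-0.006,0.01],[-0.005,-0.012,0],[0,0,0]],"turn":[0,0,0]}' ; python3 -c "
from h import *
o=st(); print(np.round(o['qpos'],1))"
```

```text
time_s: 19.12
tool_pos: [0.6088, -0.0331, 0.1364]
tool_rot: [15.0, 88.0, 8.5]
force: [-0.7, 0.0, 0.0]
grip_width: 0.0695
t 19.12 tcp [ 0.6088 -0.0331  0.1364] jawyaw 83.51 down [ 0.035  0.005 -0.999] F [-0.7  0.   0. ] w 0.0695
[-18.5  15.7  22.8  98.1  -7.1  65.6  89.7]
```

```bash
python3 -m pendant '{"xyz":[[0,-0.005,-0.01],[0,-0.003,-0.015],[0,0,-0.015],[0,0,0]],"turn":[0,0,0,0]}' ; python3 -c "
from h import *
o=st()"
```

```text
time_s: 19.62
tool_pos: [0.6068, -0.0412, 0.0907]
tool_rot: [16.7, 88.2, 10.2]
force: [-0.4, 0.1, 0.5]
grip_width: 0.0699
t 19.62 tcp [ 0.6068 -0.0412  0.0907] jawyaw 83.51 down [ 0.03   0.005 -1.   ] F [-0.4  0.1  0.5] w 0.0699
```

```bash
python3 -m pendant '{"xyz":[[0.001,0.003,0.003],[0,0,0]],"turn":[0,0]}' ; python3 -c "
from h import *
o=st();im=save('scene','s10.png')
cv2.imwrite('pics/s10z.png',cv2.resize(im[100:260,200:340,::-1],None,fx=4,fy=3.7))"
```

```text
time_s: 19.88
tool_pos: [0.6082, -0.0377, 0.0939]
tool_rot: [16.7, 88.2, 10.2]
force: [-0.6, 0.4, 0.1]
grip_width: 0.0697
t 19.88 tcp [ 0.6082 -0.0377  0.0939] jawyaw 83.53 down [ 0.03   0.005 -1.   ] F [-0.6  0.4  0.1] w 0.0697
```

View pics/s10z.png

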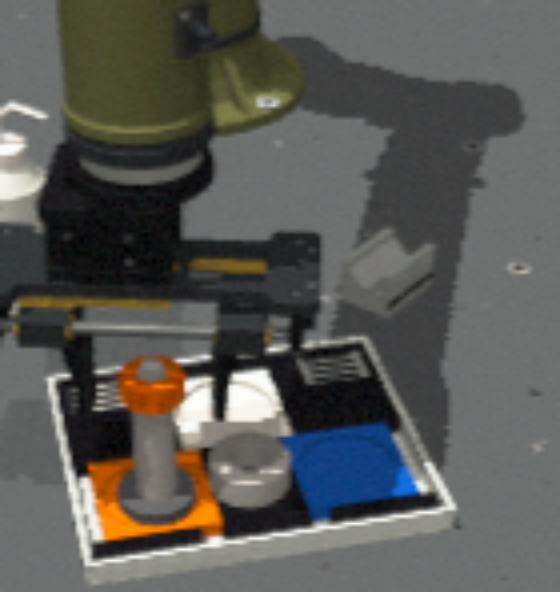

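```bash
python3 -m pendant '{"xyz":[[0,0,0],[0,0,0],[0,0,0],[0,0,0],[0,0,0]],"turn":[0,0,0,0,0]}' 0 45;python3 -c "
from h import *
o=st()"; python3 -m pendant '{"xyz":[[0,0,0.015],[0,0,0.03],[0,0,0.03],[0,0,0.01],[0,0,0]],"turn":[0,0,0,0,0]}' 0 45; python3 -c "
from h import *
o=st();im=save('scene','s11.png')
cv2.imwrite('pics/s11z.png',cv2.resize(im[100:260,200:340,::-1],None,fx=4,fy=3.7))"
```

```text
time_s: 20.55
tool_pos: [0.6088, -0.038, 0.095]
tool_rot: [16.1, 88.1, 9.7]
force: [-0.9, 0.2, -0.3]
grip_width: 0.0357
t 20.55 tcp [ 0.6088 -0.038   0.095 ] jawyaw 83.52 down [ 0.032  0.005 -0.999] F [-0.9  0.2 -0.3] w 0.0357
time_s: 21.18
tool_pos: [0.6061, -0.0381, 0.1817]
tool_rot: [17.3, 88.4, 10.8]
force: [0.9, 1.0, -3.4]
grip_width: 0.0355
t 21.18 tcp [ 0.6061 -0.0381  0.1817] jawyaw 83.5 down [ 0.027  0.005 -1.   ] F [ 0.9  1.  -3.4] w 0.0355
```

View pics/s11z.png

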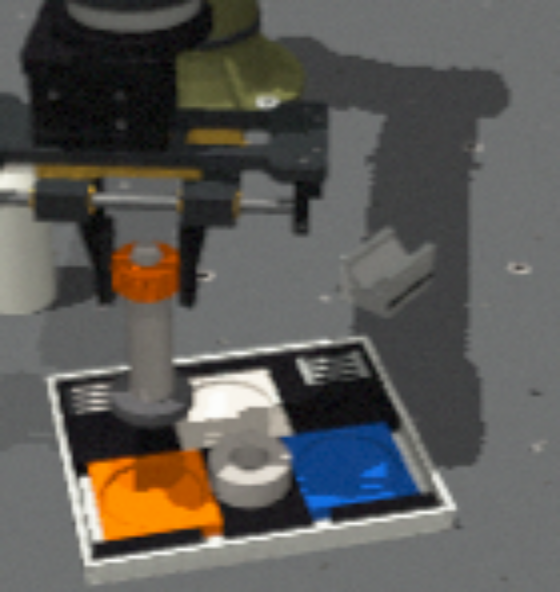

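```bash
python3 -m pendant '{"xyz":[[-0.02,0.037,0],[-0.024,0.044,0],[-0.024,0.044,0],[-0.024,0.044,0],[-0.024,0.044,0],[-0.02,0.037,0],[0,0,0]],"turn":[0,0,0,0,0,0,0]}' 0 45;python3 -c "
from h import *
o=st()"
```

```text
time_s: 22.1
tool_pos: [0.4581, 0.216, 0.1707]
tool_rot: [-3.1, 89.3, -9.7]
force: [0.4, -1.3, -3.4]
grip_width: 0.0358
t 22.1 tcp [0.4581 0.216  0.1707] jawyaw 83.37 down [ 0.011 -0.002 -1.   ] F [ 0.4 -1.3 -3.4] w 0.0358
```

```bash
python3 -m pendant '{"xyz":[[0.007,0.042,0],[0.009,0.046,0],[0.006,0.034,0],[0,0,0]],"turn":[0,0,0,0]}' 0 45;python3 -c "
from h import *
o=st();save('scene','s12.png')"
```

```text
time_s: 22.6
tool_pos: [0.4799, 0.3369, 0.1654]
tool_rot: [-47.0, 89.4, -53.9]
force: [0.8, -0.9, -3.3]
grip_width: 0.0355
t 22.6 tcp [0.4799 0.3369 0.1654] jawyaw 83.15 down [ 0.006 -0.008 -1.   ] F [ 0.8 -0.9 -3.3] w 0.0355
```

View pics/s12.png

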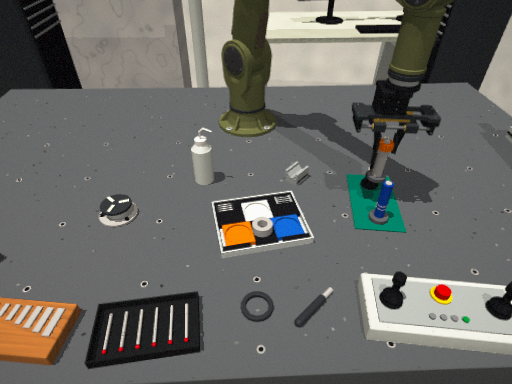

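```bash
python3 -m pendant '{"xyz":[[0.003,0.007,-0.015],[0,0,-0.025],[0,0,-0.02],[0,0,-0.006],[0,0,0]],"turn":[0,0,0,0,0]}' 0 45;python3 -c "
from h import *
o=st()"
```

```text
time_s: 23.28
tool_pos: [0.4844, 0.3348, 0.0927]
tool_rot: [-71.5, 89.1, -78.9]
force: [-0.3, 0.4, -2.8]
grip_width: 0.0357
t 23.27 tcp [0.4844 0.3348 0.0927] jawyaw 82.55 down [ 0.003 -0.015 -1.   ] F [-0.3  0.4 -2.8] w 0.0357
```

```bash
python3 -m pendant '{"xyz":[[0,0.007,0],[0,0,-0.003],[0,0,-0.003],[0,0,-0.002]],"turn":[0,0,0,0]}' 0 45;python3 -c "
from h import *
o=st()"
```

```text
time_s: 23.78
tool_pos: [0.4865, 0.3431, 0.0886]
tool_rot: [-51.3, 89.2, -58.8]
force: [-3.3, -3.3, 11.9]
grip_width: 0.0357
t 23.77 tcp [0.4865 0.3431 0.0886] jawyaw 82.52 down [ 0.007 -0.012 -1.   ] F [-3.3 -3.3 11.9] w 0.0357
```

```bash
python3 -m pendant '{"xyz":[[0,0,0],[0,0,0],[0,0,0],[0,0,0]],"turn":[0,0,0,0]}' 0.8 45;  python3 -m pendant '{"xyz":[[0,0,0.03],[0,0,0.04],[0,0,0.04],[0.005,-0.05,0],[0.012,-0.05,0],[0.02,-0.055,0],[0.02,-0.055,0],[0.02,-0.05,0],[0,0,0]],"turn":[0,0,0,0,0,0,0,0,0]}' ; python3 -c "
from h import *
o=st();im=save('scene','s13.png')
save('top','t13.png')"
```

```text
time_s: 24.28
tool_pos: [0.4879, 0.3442, 0.0906]
tool_rot: [-33.3, 89.2, -40.8]
force: [-0.4, -0.4, -0.3]
grip_width: 0.066
time_s: 25.4
tool_pos: [0.5649, 0.0771, 0.2041]
tool_rot: [-25.3, 89.1, -32.6]
force: [-0.7, 0.5, 0.3]
grip_width: 0.0694
t 25.4 tcp [0.5649 0.0771 0.2041] jawyaw 82.77 down [ 0.014 -0.009 -1.   ] F [-0.7  0.5  0.3] w 0.0694
```

View pics/s13.png

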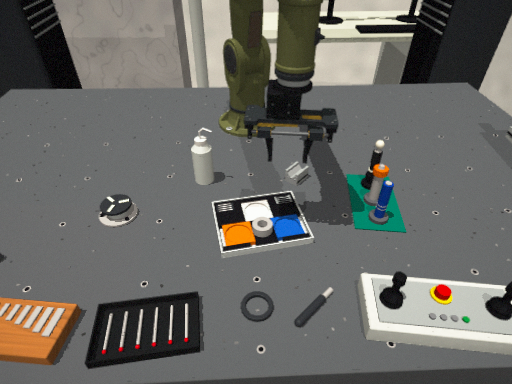

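View pics/t13.png

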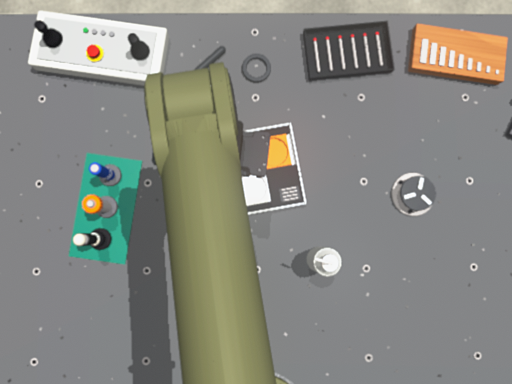

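```bash
python3 -c "
import cv2
im=cv2.imread('pics/s13.png')
cv2.imwrite('pics/s13z.png',cv2.resize(im[185:260,205:315],None,fx=7,fy=7,interpolation=cv2.INTER_CUBIC))"
python3 - <<'E'
from h import *
for t in ("ring","pocket_white","pocket_blue","pocket_orange"):
    print(t,[(np.round(toworld("scene",d["at"]),4),d["score"]) for d in pinpoint("scene",t)[:2]])
E
```

```text
ring []
pocket_white [(array([0.5232, 0.0131, 0.0061]), 0.8)]
pocket_blue [(array([0.5889, 0.0848, 0.0022]), 0.61)]
pocket_orange [(array([ 0.6075, -0.0376,  0.0021]), 0.78)]
```

View pics/s13z.png

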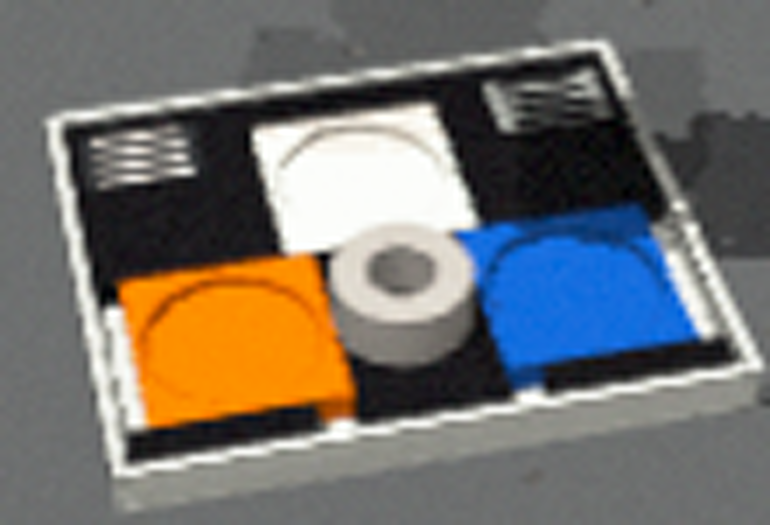

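```bash
python3 - <<'E'
from h import *
f=lambda x,y,z:np.round(ray("scene",(x/7-.43+205,y/7-.43+185),z)[:2],4)
print("ring",f(402,272,.040), f(402,271,.040))
print("o",[f(x,y,.016) for x,y in [(118,282),(320,255),(355,393),(145,428)]], np.mean([f(x,y,.016) for x,y in [(118,282),(320,255),(355,393),(145,428)]],0))
print("w", f(364,190,.016))
q=np.array([f(x,y,.016) for x,y in [(118,282),(320,255)]])
E
```

```text
ring [0.6015 0.0206] [0.601  0.0206]
o [array([ 0.5774, -0.0824]), array([ 0.5666, -0.0076]), array([0.6366, 0.0022]), array([ 0.6495, -0.0711])] [ 0.607525 -0.039725]
w [0.5316 0.0106]
```

```bash
python3 -m pendant '{"xyz":[[0.018,-0.028,0],[0.018,-0.028,-0.02],[0,0,-0.03],[0,0,-0.03],[0,0,-0.02],[0,0,0]],"turn":[0,0,0,0,0,0]}' 1.0 ; python3 -c "
from h import *
o=st()"
```

```text
time_s: 26.45
tool_pos: [0.5993, 0.038, 0.1014]
tool_rot: [-6.9, 89.2, -12.5]
force: [0.2, -0.0, 0.2]
grip_width: 0.0866
t 26.45 tcp [0.5993 0.038  0.1014] jawyaw 84.4 down [ 0.014 -0.003 -1.   ] F [ 0.2 -0.   0.2] w 0.0866
```

```bash
python3 -m pendant '{"xyz":[[0.001,-0.017,-0.015],[0,-0.003,-0.015],[0,0,-0.015],[0,0,0]],"turn":[0,0,0,0]}' 1.0 ; python3 -c "
from h import *
o=st()"
```

```text
time_s: 26.95
tool_pos: [0.6014, 0.0173, 0.0553]
tool_rot: [-3.6, 89.0, -9.1]
force: [-0.0, 0.4, 0.0]
grip_width: 0.0869
t 26.95 tcp [0.6014 0.0173 0.0553] jawyaw 84.47 down [ 0.016 -0.003 -1.   ] F [-0.   0.4  0. ] w 0.0869
```

```bash
python3 -m pendant '{"xyz":[[0,0.002,-0.01],[0,0,-0.012],[0,0,-0.006],[0,0,0]],"turn":[0,0,0,0]}' 1.0 ; python3 -c "
from h import *
o=st();im=save('scene','s14.png')
cv2.imwrite('pics/s14z.png',cv2.resize(im[140:260,200:320,::-1],None,fx=5,fy=5))"
```

```text
time_s: 27.45
tool_pos: [0.6018, 0.0202, 0.0257]
tool_rot: [-1.7, 89.0, -7.1]
force: [0.3, 0.1, -0.4]
grip_width: 0.0868
t 27.45 tcp [0.6018 0.0202 0.0257] jawyaw 84.53 down [ 0.017 -0.002 -1.   ] F [ 0.3  0.1 -0.4] w 0.0868
```

View pics/s14z.png

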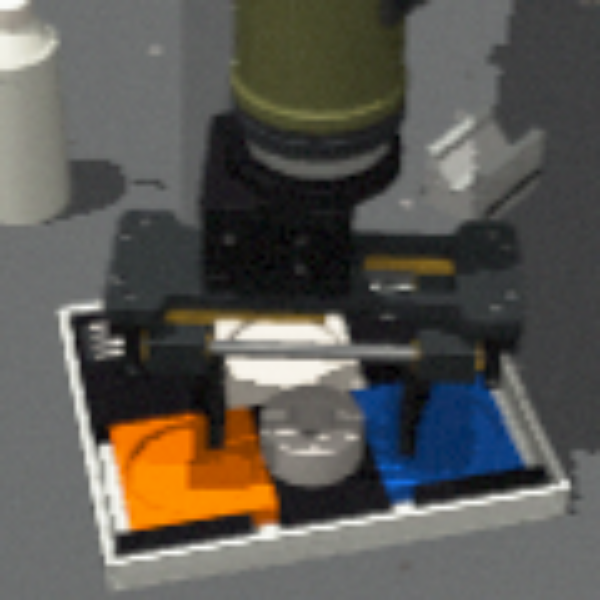

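```bash
python3 -m pendant '{"xyz":[[0,0,-0.002],[0,0,0],[0,0,0],[0,0,0],[0,0,0]],"turn":[0,0,0,0,0]}' 0 40;python3 -c "
from h import *
o=st()";python3 -m pendant '{"xyz":[[0,0,0.015],[0,0,0.03],[0,0,0.035],[0,0,0.03],[0,0,0]],"turn":[0,0,0,0,0]}' 0 40; python3 -c "
from h import *
o=st();im=save('scene','s15.png')
cv2.imwrite('pics/s15z.png',cv2.resize(im[100:260,180:340,::-1],None,fx=4,fy=3.7))"
```

```text
time_s: 28.12
tool_pos: [0.603, 0.0203, 0.0251]
tool_rot: [0.6, 88.9, -4.8]
force: [0.1, -0.5, -0.9]
grip_width: 0.0513
t 28.12 tcp [0.603  0.0203 0.0251] jawyaw 84.52 down [ 0.02  -0.002 -1.   ] F [ 0.1 -0.5 -0.9] w 0.0513
time_s: 28.75
tool_pos: [0.6008, 0.0197, 0.1393]
tool_rot: [-2.5, 89.0, -8.0]
force: [-0.0, -0.1, -3.1]
grip_width: 0.0511
t 28.75 tcp [0.6008 0.0197 0.1393] jawyaw 84.49 down [ 0.017 -0.002 -1.   ] F [-0.  -0.1 -3.1] w 0.0511
```

View pics/s15z.png

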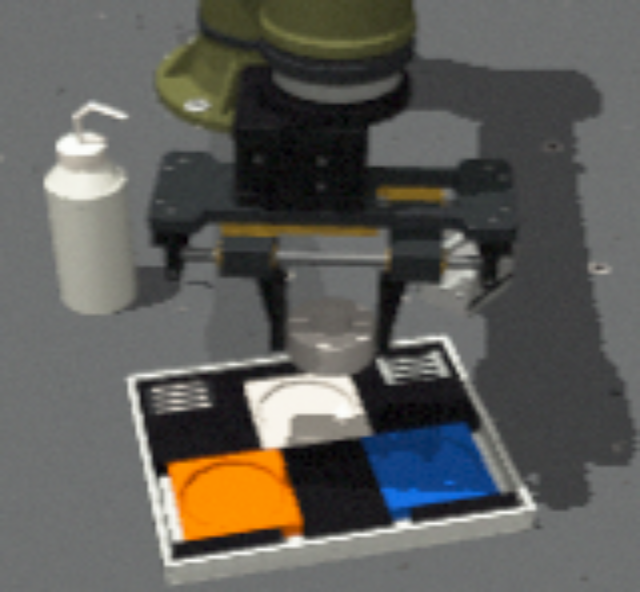

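```bash
python3 -m pendant '{"xyz":[[-0.004,-0.02,0.03],[-0.011,-0.045,0.02],[-0.011,-0.046,0],[-0.011,-0.046,0],[-0.011,-0.046,0],[-0.011,-0.046,0],[-0.011,-0.046,0],[-0.009,-0.035,0],[0,0,0]],"turn":[0,-0.06,-0.06,-0.06,-0.06,-0.06,-0.06,0,0]}' 0 40; python3 -c "
from h import *
o=st();print(np.round(o['qpos'],1));im=save('scene','s16.png')"
```

```text
time_s: 29.92
tool_pos: [0.5058, -0.3158, 0.1712]
tool_rot: [-152.1, 89.2, -178.7]
force: [0.0, 0.5, -3.2]
grip_width: 0.0509
t 29.93 tcp [ 0.5058 -0.3158  0.1712] jawyaw 63.36 down [-0.014 -0.    -1.   ] F [ 0.   0.5 -3.2] w 0.0509
[ 0.1 15.7 34.6 95.6 -8.8 72.3 99.9]
```

View pics/s16.png

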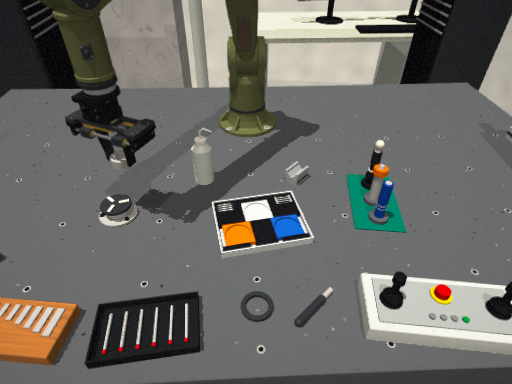

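```bash
python3 -m pendant '{"xyz":[[0.001,-0.024,0],[0.001,-0.024,0],[0,0,-0.02],[0,0,-0.025],[0,0,-0.02],[0,0,0]],"turn":[0,0,0,0,0,0]}' 0 40; python3 -c "
from h import *
o=st();im=save('scene','s17.png');t=save('top','t17.png')
cv2.imwrite('pics/s17z.png',cv2.resize(im[120:240,60:180,::-1],None,fx=5,fy=5,interpolation=cv2.INTER_CUBIC))
s=cv2.imread('pics/s13.png')
cv2.imwrite('pics/s13r.png',cv2.resize(s[180:230,90:145],None,fx=10,fy=10,interpolation=cv2.INTER_CUBIC))"
```

```text
time_s: 30.72
tool_pos: [0.5104, -0.346, 0.0932]
tool_rot: [170.9, 88.3, 145.2]
force: [0.1, -0.1, -2.4]
grip_width: 0.0512
t 30.73 tcp [ 0.5104 -0.346   0.0932] jawyaw 64.33 down [-0.024  0.017 -1.   ] F [ 0.1 -0.1 -2.4] w 0.0512
```

View pics/s17z.png

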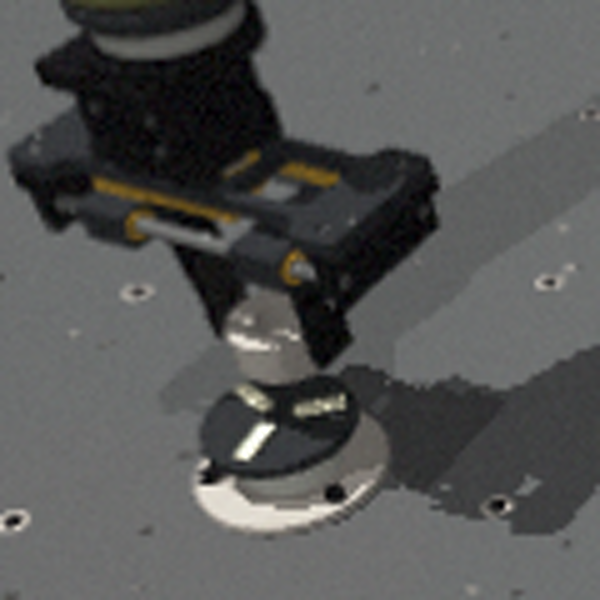

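View pics/s13r.png

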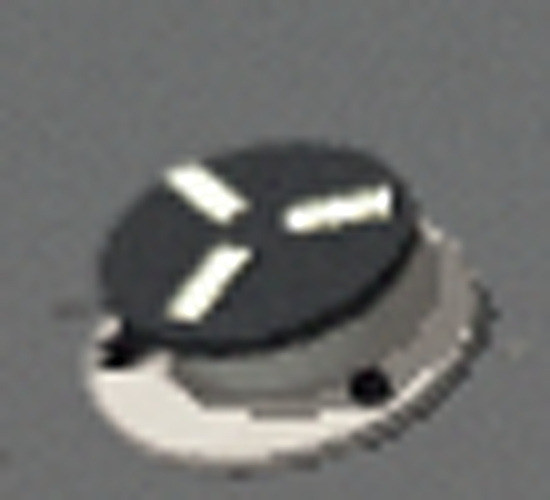

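View pics/t17.png

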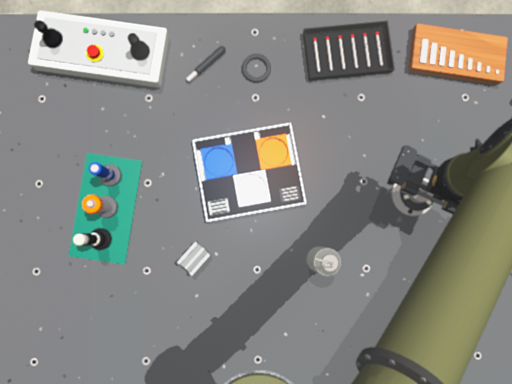

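```bash
python3 - <<'E'
from h import *
f=lambda x,y,z:np.round(ray("scene",(x/10-.45+90,y/10-.45+180),z)[:2],4)
b=[f(205,193,.044),f(340,209,.044),f(210,285,.044)]
print(b,np.mean(b,0),f(259,247,.04))
# pockets from top t17
t=cv2.imread("pics/t17.png")
cv2.imwrite("pics/t17z.png",cv2.resize(t[120:225,185:310],None,fx=6,fy=5.7,interpolation=cv2.INTER_CUBIC))
print([np.linalg.norm(x-np.mean(b,0)) for x in b])
E
```

```text
[array([ 0.4929, -0.3787]), array([ 0.5012, -0.3415]), array([ 0.5302, -0.3675])] [ 0.5081     -0.36256667] [ 0.511 -0.361]
[np.float64(0.022165839583567416), np.float64(0.022167869641542978), np.float64(0.022643934679683616)]
```

View pics/t17z.png

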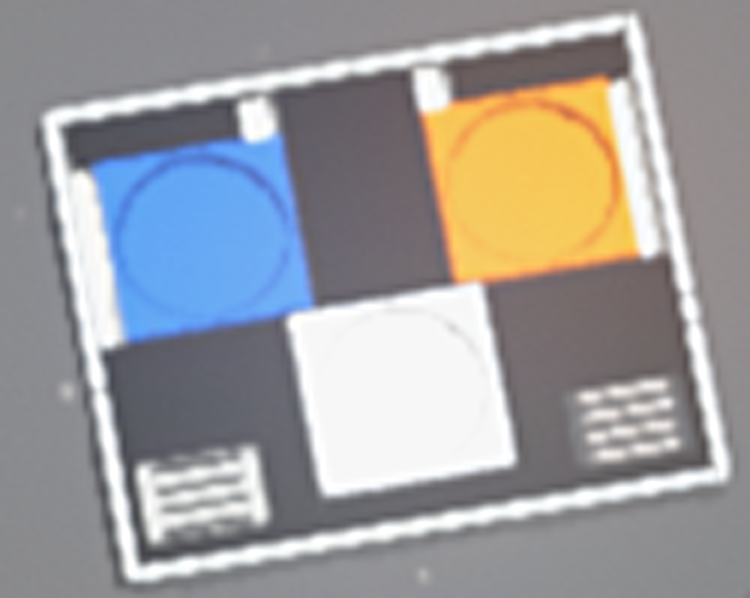

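```bash
python3 - <<'E'
from h import *
f=lambda x,y,z:np.round(ray("top",((x+.5)/6-.5+185,(y+.5)/5.7-.5+120),z)[:2],4)
print("blue",f(203.5,236,.016),"orange",f(531.5,182,.016),"white",f(403,390.5,.016))
for n,c in dict(blue=[(92,160),(280,135),(313,305),(125,340)],orange=[(423,112),(607,77),(638,255),(455,282)]).items(): print(n,np.mean([f(x,y,.016) for x,y in c],0))
E
python3 -m pendant '{"xyz":[[-0.002,-0.017,0],[0,0,0],[0,0,-0.01],[0,0,-0.01],[0,0,0]],"turn":[0,0,0,0,0]}' 0 40; python3 -c "
from h import *
o=st()"
```

```text
blue [0.586  0.0845] orange [ 0.6072 -0.0408] white [0.5233 0.0091]
blue [0.586525 0.0849  ]
orange [ 0.607575 -0.040525]
time_s: 31.45
tool_pos: [0.5107, -0.3664, 0.0765]
tool_rot: [168.8, 88.8, 143.1]
force: [-0.0, 0.5, -2.5]
grip_width: 0.051
t 31.45 tcp [ 0.5107 -0.3664  0.0765] jawyaw 64.31 down [-0.017  0.013 -1.   ] F [-0.   0.5 -2.5] w 0.051
```

```bash
python3 -m pendant '{"xyz":[[-0.003,0.003,-0.005],[0,0,-0.008],[0,0,-0.005],[0,0,0]],"turn":[0,0,0,0]}' 0 40; python3 -c "
from h import *
o=st()"
```

```text
time_s: 31.95
tool_pos: [0.5075, -0.3626, 0.0569]
tool_rot: [168.3, 88.8, 142.6]
force: [0.9, -0.1, -2.8]
grip_width: 0.0512
t 31.95 tcp [ 0.5075 -0.3626  0.0569] jawyaw 64.34 down [-0.017  0.013 -1.   ] F [ 0.9 -0.1 -2.8] w 0.0512
```

```bash
python3 -m pendant '{"xyz":[[0,0,-0.003],[0,0,-0.002],[0,0,-0.002]],"turn":[0,0,0]}' 0 40; python3 -c "
from h import *
o=st();im=save('scene','s18.png')
cv2.imwrite('pics/s18z.png',cv2.resize(im[120:240,60:180,::-1],None,fx=5,fy=5,interpolation=cv2.INTER_CUBIC))"
```

```text
time_s: 32.33
tool_pos: [0.5074, -0.3627, 0.053]
tool_rot: [164.4, 88.7, 138.7]
force: [-4.8, 4.5, 13.3]
grip_width: 0.0516
t 32.33 tcp [ 0.5074 -0.3627  0.053 ] jawyaw 64.33 down [-0.017  0.015 -1.   ] F [-4.8  4.5 13.3] w 0.0516
```

View pics/s18z.png

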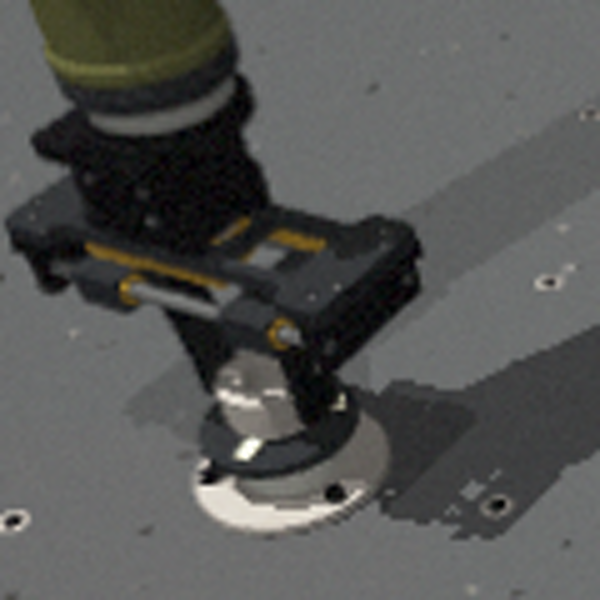

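```bash
python3 -m pendant '{"xyz":[[0,0,0],[0,0,0],[0,0,0],[0,0,0]],"turn":[0,0,0,0]}' 1.0 40;  python3 -m pendant '{"xyz":[[0,0,0.02],[0,0,0.04],[0,0,0.05],[0,0.01,0.03],[0.01,0.05,0],[0.01,0.05,0],[0,0,0]],"turn":[0,0,0,0,0.05,0.05,0]}' ; python3 -c "
from h import *
o=st();im=save('scene','s19.png');t=save('top','t19.png')
a=cv2.resize(im[180:230,90:145,::-1],None,fx=7,fy=7,interpolation=cv2.INTER_CUBIC)
b=cv2.resize(t[165:220,386:441,::-1],None,fx=7,fy=7,interpolation=cv2.INTER_CUBIC)
c=np.zeros((385,770,3),np.uint8);c[:350,:385]=a;c[:,385:]=b;cv2.imwrite('pics/r19.png',c)"
```

```text
time_s: 32.88
tool_pos: [0.509, -0.3639, 0.0547]
tool_rot: [161.4, 89.0, 135.7]
force: [-0.4, 0.4, -0.9]
grip_width: 0.0821
time_s: 33.75
tool_pos: [0.5293, -0.2534, 0.2086]
tool_rot: [146.6, 89.5, 126.6]
force: [0.4, -0.4, 0.7]
grip_width: 0.0867
t 33.75 tcp [ 0.5293 -0.2534  0.2086] jawyaw 69.98 down [-0.006  0.007 -1.   ] F [ 0.4 -0.4  0.7] w 0.0867
```

View pics/r19.png

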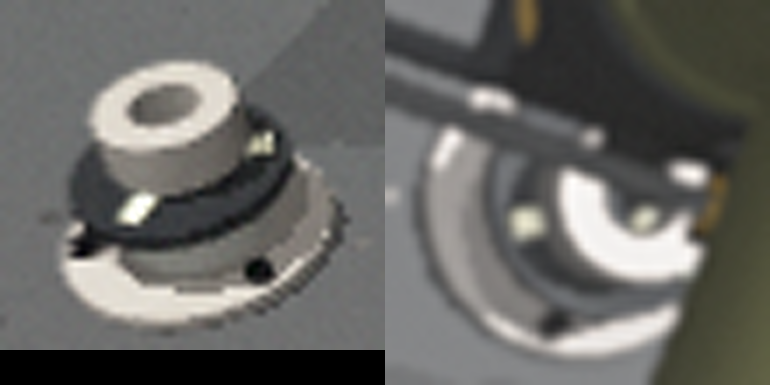

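View pics/s19.png

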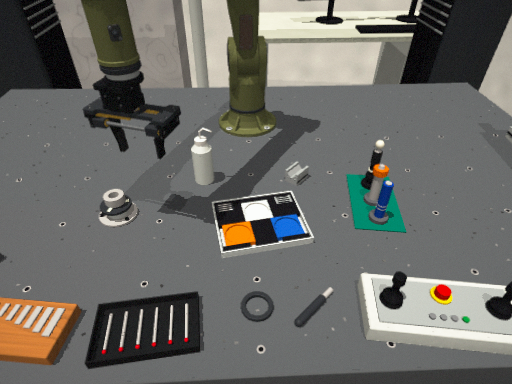

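```bash
python3 - <<'E'
from h import *
f=lambda x,y,z:np.round(ray("scene",((x+.5)/7-.5+90,(y+.5)/7-.5+180),z)[:2],4)
print(f(165.5,106.5,.068))
E
```

```text
[ 0.5057 -0.3611]
```

```bash
python3 -c "
import cv2
t=cv2.imread('pics/t17.png')
cv2.imwrite('pics/t17m.png',cv2.resize(t[150:270,65:145],None,fx=5,fy=5,interpolation=cv2.INTER_CUBIC))"
```

```text
(no output)
```

View pics/t17m.png

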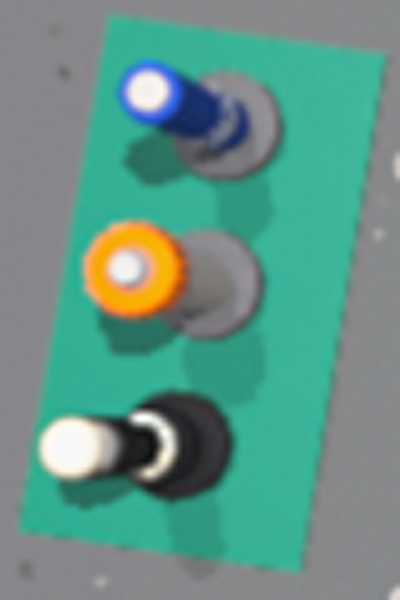

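```bash
python3 -m pendant '{"xyz":[[0,0.05,0.01],[0,0.06,0],[0,0.06,0],[0,0.06,0],[0,0.06,0],[0,0.06,0],[-0.01,0.05,0],[-0.01,0.04,0],[0,0,0]],"turn":[0,0.05,0.05,0.05,0,0,0,0,0]}' 0.8; python3 -c "
from h import *
o=st()"
```

```text
time_s: 34.98
tool_pos: [0.5065, 0.1728, 0.2233]
tool_rot: [-74.5, 89.7, -88.2]
force: [0.3, -0.5, -0.1]
grip_width: 0.0697
t 34.98 tcp [0.5065 0.1728 0.2233] jawyaw 76.29 down [ 0.    -0.005 -1.   ] F [ 0.3 -0.5 -0.1] w 0.0697
```

```bash
python3 - <<'E'
from h import *
f=lambda x,y,z:np.round(ray("top",((x+.5)/5-.5+65,(y+.5)/5-.5+150),z)[:2],4)
print("col",f(148,90,.124),f(229,125,.015),"jack",f(126,267,.125),f(210,284,.015),"sph",f(70,446,.144),f(178,445,.015))
E
```

```text
col [0.5572 0.333 ] [0.5564 0.3305] jack [0.4845 0.3401] [0.484  0.3378] sph [0.4125 0.3545] [0.4116 0.3509]
```

```bash
python3 -m pendant '{"xyz":[[-0.006,0.05,-0.01],[-0.006,0.055,0],[-0.006,0.055,0],[-0.003,0.008,0],[0,0,0]],"turn":[0.05,0.04,0,0,0]}' 0.8; python3 -c "
from h import *
o=st()"
```

```text
time_s: 35.6
tool_pos: [0.4944, 0.3301, 0.2144]
tool_rot: [-50.6, 89.3, -60.4]
force: [0.4, -1.1, 0.3]
grip_width: 0.0695
t 35.6 tcp [0.4944 0.3301 0.2144] jawyaw 80.19 down [ 0.006 -0.011 -1.   ] F [ 0.4 -1.1  0.3] w 0.0695
```

```bash
python3 -m pendant '{"xyz":[[-0.009,0.011,0],[0,0,-0.025],[0,0,-0.025],[0,0,-0.02],[0,0,0]],"turn":[0.02,0,0,0,0]}' 0.8; python3 -c "
from h import *
o=st()"
```

```text
time_s: 36.22
tool_pos: [0.4883, 0.3339, 0.1446]
tool_rot: [-42.0, 89.2, -51.2]
force: [-0.1, 0.6, 0.1]
grip_width: 0.0699
t 36.23 tcp [0.4883 0.3339 0.1446] jawyaw 80.77 down [ 0.009 -0.011 -1.   ] F [-0.1  0.6  0.1] w 0.0699
```

```bash
python3 -m pendant '{"xyz":[[-0.003,0.007,-0.01],[0,0.002,-0.015],[0,0,-0.02],[0,0,-0.01],[0,0,0]],"turn":[0,0,0,0,0]}' 0.8; python3 -c "
from h import *
o=st()"
```

```text
time_s: 36.85
tool_pos: [0.4862, 0.3442, 0.0892]
tool_rot: [-25.5, 89.1, -34.8]
force: [-0.7, 0.9, 0.4]
grip_width: 0.0697
t 36.85 tcp [0.4862 0.3442 0.0892] jawyaw 80.74 down [ 0.012 -0.009 -1.   ] F [-0.7  0.9  0.4] w 0.0697
```

```bash
python3 -m pendant '{"xyz":[[0,-0.002,0],[0,0,0],[0,0,0],[0,0,0],[0,0,0]],"turn":[0,0,0,0,0]}' 0 45;python3 -c "
from h import *
o=st()"; python3 -m pendant '{"xyz":[[0,0,0.015],[0,0,0.03],[0,0,0.03],[-0.005,-0.04,0],[-0.008,-0.05,0],[-0.005,-0.05,0],[0,0,0]],"turn":[0,0,0,0,0,0,0]}' 0 45; python3 -c "
from h import *
o=st();im=save('scene','s20.png')"
```

```text
time_s: 37.48
tool_pos: [0.4875, 0.3425, 0.0913]
tool_rot: [-15.1, 89.0, -24.4]
force: [-0.4, -0.0, -1.4]
grip_width: 0.0358
t 37.48 tcp [0.4875 0.3425 0.0913] jawyaw 80.73 down [ 0.015 -0.007 -1.   ] F [-0.4 -0.  -1.4] w 0.0358
time_s: 38.35
tool_pos: [0.4671, 0.1989, 0.1713]
tool_rot: [-16.1, 89.1, -25.2]
force: [-0.0, 0.8, -2.9]
grip_width: 0.0357
t 38.35 tcp [0.4671 0.1989 0.1713] jawyaw 80.84 down [ 0.015 -0.007 -1.   ] F [-0.   0.8 -2.9] w 0.0357
```

View pics/s20.png

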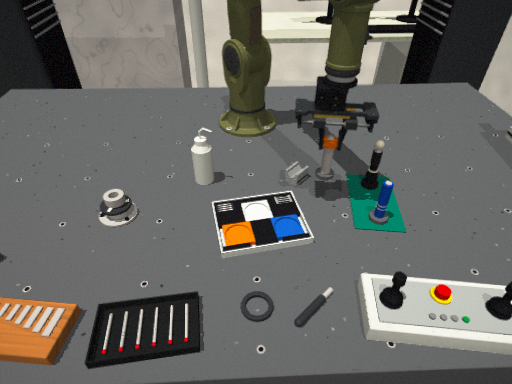

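```bash
python3 -m pendant '{"xyz":[[0.02,-0.034,0],[0.025,-0.042,0],[0.025,-0.042,0],[0.025,-0.042,0],[0.025,-0.042,0],[0.02,-0.034,0],[0,0,0]],"turn":[0,0,0,0,0,0,0]}' 0 45; python3 -c "
from h import *
o=st()"
```

```text
time_s: 39.28
tool_pos: [0.6125, -0.0284, 0.1741]
tool_rot: [10.3, 88.9, 2.4]
force: [-0.3, 0.6, -3.1]
grip_width: 0.0359
t 39.27 tcp [ 0.6125 -0.0284  0.1741] jawyaw 82.07 down [ 0.019  0.001 -1.   ] F [-0.3  0.6 -3.1] w 0.0359
```

```bash
python3 -m pendant '{"xyz":[[-0.003,-0.013,-0.01],[0,-0.002,-0.02],[0,0,-0.02],[0,0,0]],"turn":[0,0,0,0]}' 0 45; python3 -c "
from h import *
o=st();im=save('scene','s21.png')
cv2.imwrite('pics/s21z.png',cv2.resize(im[100:260,200:340,::-1],None,fx=4,fy=3.7))"
```

```text
time_s: 39.78
tool_pos: [0.6078, -0.0386, 0.1206]
tool_rot: [19.2, 89.1, 11.7]
force: [-0.4, -0.2, -2.5]
grip_width: 0.0358
t 39.77 tcp [ 0.6078 -0.0386  0.1206] jawyaw 82.55 down [ 0.016  0.003 -1.   ] F [-0.4 -0.2 -2.5] w 0.0358
```

View pics/s21z.png

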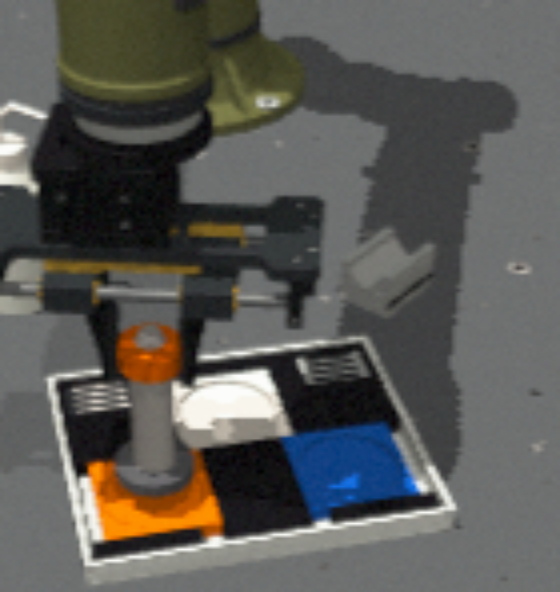

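```bash
python3 -m pendant '{"xyz":[[0,-0.001,-0.008],[0,0,-0.008],[0,0,0]],"turn":[0,0,0]}' 0 45; python3 -c "
from h import *
o=st()"; python3 -m pendant '{"xyz":[[0,0,-0.003],[0,0,-0.003]],"turn":[0,0]}' 0 45
```

```text
time_s: 40.2
tool_pos: [0.6097, -0.0386, 0.1066]
tool_rot: [18.3, 88.8, 11.0]
force: [-0.3, 0.2, -3.3]
grip_width: 0.0361
t 40.2 tcp [ 0.6097 -0.0386  0.1066] jawyaw 82.66 down [ 0.021  0.004 -1.   ] F [-0.3  0.2 -3.3] w 0.0361
time_s: 40.45
tool_pos: [0.6103, -0.0387, 0.101]
tool_rot: [17.7, 88.7, 10.3]
force: [0.5, -1.1, -2.4]
grip_width: 0.036
```

```bash
python3 -m pendant '{"xyz":[[-0.002,0,-0.002],[0,0,-0.002],[0,0,-0.002]],"turn":[0,0,0]}' 0 45; python3 -c "
from h import *
o=st();im=save('scene','s22.png')
cv2.imwrite('pics/s22z.png',cv2.resize(im[100:260,200:340,::-1],None,fx=4,fy=3.7))"
```

```text
time_s: 40.83
tool_pos: [0.6097, -0.0391, 0.0982]
tool_rot: [17.4, 88.5, 10.0]
force: [-3.2, 0.6, 10.4]
grip_width: 0.0359
t 40.83 tcp [ 0.6097 -0.0391  0.0982] jawyaw 82.64 down [ 0.026  0.005 -1.   ] F [-3.2  0.6 10.4] w 0.0359
```

View pics/s22z.png

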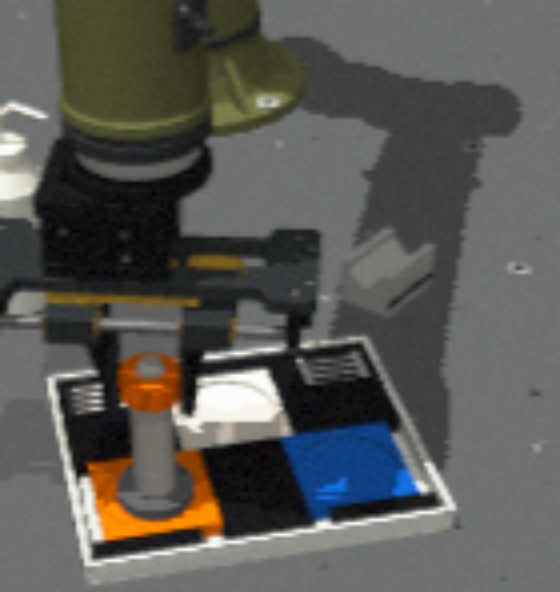

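```bash
python3 -m pendant '{"xyz":[[0,0,0],[0,0,0],[0,0,0],[0,0,0]],"turn":[0,0,0,0]}' 0.8 45;  python3 -m pendant '{"xyz":[[0,0,0.03],[0,0,0.04],[0,0,0.04],[-0.006,0.045,0],[-0.008,0.055,0],[-0.008,0.055,0],[-0.008,0.055,0],[-0.008,0.055,0],[-0.008,0.055,0],[0,0,0]],"turn":[0,0,0,0,0,0,0,0,0,0]}' ; python3 -c "
from h import *
o=st();im=save('scene','s23.png')
save('top','t23.png')"
```

```text
time_s: 41.38
tool_pos: [0.6112, -0.0392, 0.0997]
tool_rot: [16.6, 88.3, 9.2]
force: [-0.5, 0.3, 0.1]
grip_width: 0.066
time_s: 42.62
tool_pos: [0.5608, 0.2892, 0.2125]
tool_rot: [18.0, 88.2, 10.4]
force: [-0.2, -1.2, -0.5]
grip_width: 0.0696
t 42.62 tcp [0.5608 0.2892 0.2125] jawyaw 82.4 down [ 0.03   0.006 -1.   ] F [-0.2 -1.2 -0.5] w 0.0696
```

View pics/s23.png

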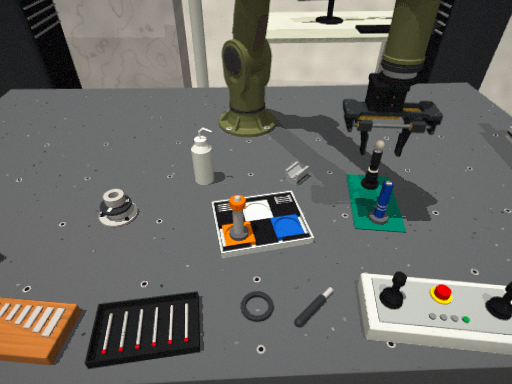

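View pics/t23.png

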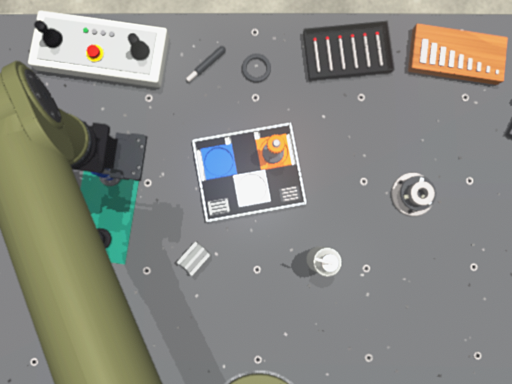

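Jack stands in the orange pocket (top view ~(275,147)), ring on the rest (420,193). Now the column.

```bash
python3 - <<'E'
from h import *
t=cv2.imread("pics/t23.png")
a=cv2.resize(t[125:180,245:300],None,fx=7,fy=7,interpolation=cv2.INTER_CUBIC)
b=cv2.resize(t[165:220,386:441],None,fx=7,fy=7,interpolation=cv2.INTER_CUBIC)
cv2.imwrite("pics/j23.png",np.hstack([a,b]))
E
python3 -m pendant '{"xyz":[[-0.003,0.025,0],[0,0.018,0],[0,0,-0.025],[0,0,-0.03],[0,0,-0.02],[0,0,0]],"turn":[0,0,0,0,0,0]}' 0.8; python3 -c "
from h import *
o=st()"
```

```text
time_s: 43.48
tool_pos: [0.563, 0.3256, 0.1367]
tool_rot: [11.3, 88.0, 2.8]
force: [0.2, 0.7, -0.2]
grip_width: 0.0695
t 43.48 tcp [0.563  0.3256 0.1367] jawyaw 81.55 down [ 0.034  0.002 -0.999] F [ 0.2  0.7 -0.2] w 0.0695
```

View pics/j23.png

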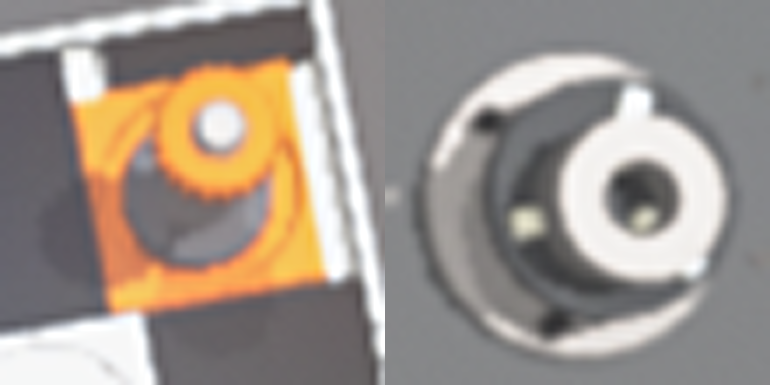

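```bash
python3 - <<'E'
from h import *
f=lambda x,y,z,ox,oy:np.round(ray("top",((x+.5)/7-.5+ox,(y+.5)/7-.5+oy),z)[:2],4)
print("jack",f(218,125,.132,245,125),"ring",f(257,196,.068,386,165))
E
python3 -m pendant '{"xyz":[[-0.004,0.008,-0.01],[0,0.002,-0.02],[0,0,-0.015],[0,0,-0.005],[0,0,0]],"turn":[0,0,0,0,0]}' 0.8; python3 -c "
from h import *
o=st();im=save('scene','s24.png')
cv2.imwrite('pics/s24z.png',cv2.resize(im[60:260,300:450,::-1],None,fx=4,fy=3))"
```

```text
jack [ 0.6057 -0.039 ] ring [ 0.5059 -0.3627]
time_s: 44.1
tool_pos: [0.5597, 0.3372, 0.0851]
tool_rot: [13.5, 87.9, 5.0]
force: [0.2, 0.4, 0.9]
grip_width: 0.0697
t 44.1 tcp [0.5597 0.3372 0.0851] jawyaw 81.54 down [ 0.037  0.003 -0.999] F [0.2 0.4 0.9] w 0.0697
```

View pics/s24z.png

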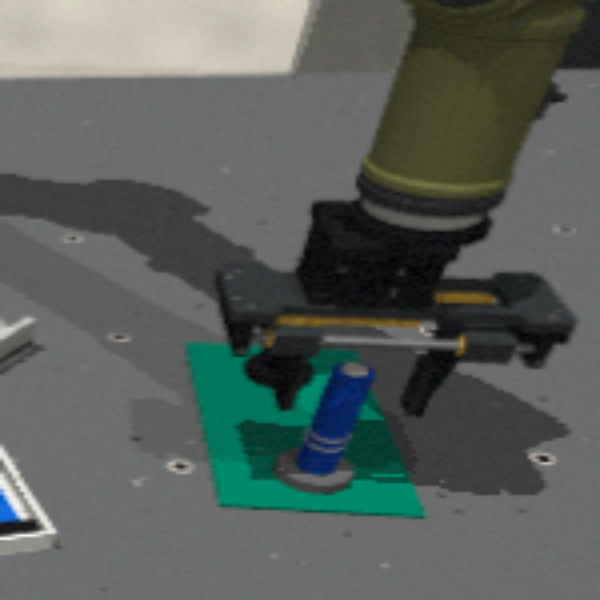

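```bash
python3 -m pendant '{"xyz":[[-0.002,-0.003,0],[0,0,0],[0,0,0],[0,0,0],[0,0,0],[0,0,0],[0,0,0]],"turn":[0,0,0,0,0,0,0]}' 0 45;python3 -c "
from h import *
o=st()"; python3 -m pendant '{"xyz":[[0,0,0.015],[0,0,0.03],[0,0,0.03],[0.005,-0.045,0],[0.006,-0.05,0],[0.006,-0.05,0],[0.006,-0.05,0],[0.004,-0.035,0],[0,0,0]],"turn":[0,0,0,0,0,0,0,0,0]}' 0 45; python3 -c "
from h import *
o=st()"
```

```text
time_s: 45.02
tool_pos: [0.5589, 0.3341, 0.0875]
tool_rot: [15.6, 87.7, 7.1]
force: [0.3, -0.5, 0.6]
grip_width: 0.0252
t 45.02 tcp [0.5589 0.3341 0.0875] jawyaw 81.51 down [ 0.04   0.005 -0.999] F [ 0.3 -0.5  0.6] w 0.0252
time_s: 46.15
tool_pos: [0.5829, 0.0976, 0.1679]
tool_rot: [15.7, 87.8, 7.4]
force: [0.1, 0.7, -3.7]
grip_width: 0.0248
t 46.15 tcp [0.5829 0.0976 0.1679] jawyaw 81.66 down [ 0.038  0.005 -0.999] F [ 0.1  0.7 -3.7] w 0.0248
```

```bash
python3 -m pendant '{"xyz":[[0.004,-0.011,-0.01],[0,-0.002,-0.02],[0,0,-0.02],[0,0,0]],"turn":[0,0,0,0]}' 0 45; python3 -c "
from h import *
o=st();im=save('scene','s25.png')
cv2.imwrite('pics/s25z.png',cv2.resize(im[100:260,200:340,::-1],None,fx=4,fy=3.7))"
```

```text
time_s: 46.65
tool_pos: [0.5866, 0.0862, 0.1156]
tool_rot: [17.2, 87.8, 9.1]
force: [-0.4, -0.2, -3.2]
grip_width: 0.0249
t 46.65 tcp [0.5866 0.0862 0.1156] jawyaw 81.91 down [ 0.037  0.006 -0.999] F [-0.4 -0.2 -3.2] w 0.0249
```

View pics/s25z.png

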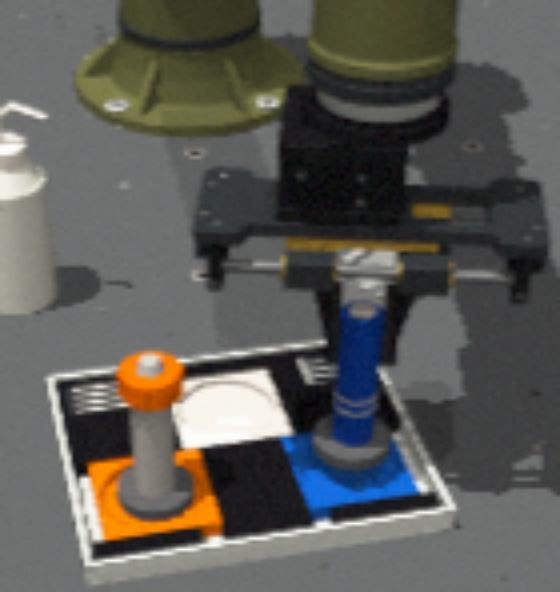

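```bash
python3 -m pendant '{"xyz":[[0.001,0,-0.008],[0,0,-0.006],[0,0,-0.003],[0,0,-0.003]],"turn":[0,0,0,0]}' 0 45; python3 -c "
from h import *
o=st()"
```

```text
time_s: 47.2
tool_pos: [0.5901, 0.0877, 0.0976]
tool_rot: [18.1, 87.5, 10.1]
force: [0.4, 0.6, -2.0]
grip_width: 0.0249
t 47.2 tcp [0.5901 0.0877 0.0976] jawyaw 82.02 down [ 0.043  0.008 -0.999] F [ 0.4  0.6 -2. ] w 0.0249
```

```bash
python3 -m pendant '{"xyz":[[-0.003,-0.002,-0.001],[0,0,-0.002],[0,0,-0.002]],"turn":[0,0,0]}' 0 45; python3 -c "
from h import *
o=st()"
```

```text
time_s: 47.58
tool_pos: [0.5878, 0.0855, 0.0945]
tool_rot: [18.5, 87.4, 10.5]
force: [-3.6, -0.4, 13.0]
grip_width: 0.0253
t 47.58 tcp [0.5878 0.0855 0.0945] jawyaw 82.01 down [ 0.045  0.008 -0.999] F [-3.6 -0.4 13. ] w 0.0253
```

```bash
python3 -m pendant '{"xyz":[[0,0,0],[0,0,0],[0,0,0],[0,0,0]],"turn":[0,0,0,0]}' 0.8 45;  python3 -m pendant '{"xyz":[[0,0,0.03],[0,0,0.04],[0,0,0.045],[-0.026,0.04,0],[-0.029,0.045,0],[-0.029,0.045,0],[-0.029,0.045,0],[-0.029,0.045,0],[-0.02,0.03,0],[0,0,0]],"turn":[0,0,0,0,0,0,0,0,0,0]}' ; python3 -c "
from h import *
o=st();im=save('scene','s26.png')"
```

```text
time_s: 48.08
tool_pos: [0.5895, 0.0859, 0.0963]
tool_rot: [19.0, 87.1, 11.0]
force: [-0.1, 0.2, 0.4]
grip_width: 0.0567
time_s: 49.32
tool_pos: [0.4206, 0.3415, 0.2148]
tool_rot: [20.0, 87.0, 11.8]
force: [0.4, -0.0, 0.2]
grip_width: 0.0695
t 49.33 tcp [0.4206 0.3415 0.2148] jawyaw 81.84 down [ 0.05   0.011 -0.999] F [ 0.4 -0.   0.2] w 0.0695
```

View pics/s26.png

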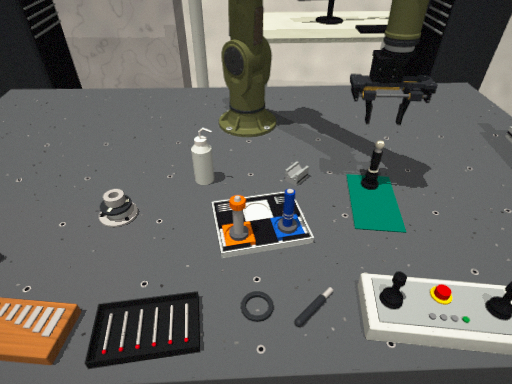

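```bash
python3 -m pendant '{"xyz":[[-0.006,0.014,0],[0,0,0],[0,0,-0.02],[0,0,-0.025],[0,0,0]],"turn":[0,0,0,0,0]}' 0.8; python3 -c "
from h import *
o=st()"
```

```text
time_s: 50.0
tool_pos: [0.4199, 0.3502, 0.1692]
tool_rot: [17.6, 86.9, 8.7]
force: [0.4, 0.1, 0.7]
grip_width: 0.0695
t 50.0 tcp [0.4199 0.3502 0.1692] jawyaw 81.18 down [ 0.053  0.008 -0.999] F [0.4 0.1 0.7] w 0.0695
```

```bash
python3 -m pendant '{"xyz":[[-0.006,0.006,-0.01],[0,0,-0.02],[0,0,-0.02],[0,0,-0.015],[0,0,0]],"turn":[0,0,0,0,0]}' 0.8; python3 -c "
from h import *
o=st();im=save('scene','s27.png')
cv2.imwrite('pics/s27z.png',cv2.resize(im[60:260,300:450,::-1],None,fx=4,fy=3))"
```

```text
time_s: 50.62
tool_pos: [0.415, 0.3586, 0.1053]
tool_rot: [21.5, 86.6, 12.5]
force: [-0.7, -0.1, 0.1]
grip_width: 0.0697
t 50.62 tcp [0.415  0.3586 0.1053] jawyaw 81.1 down [ 0.057  0.013 -0.998] F [-0.7 -0.1  0.1] w 0.0697
```

View pics/s27z.png

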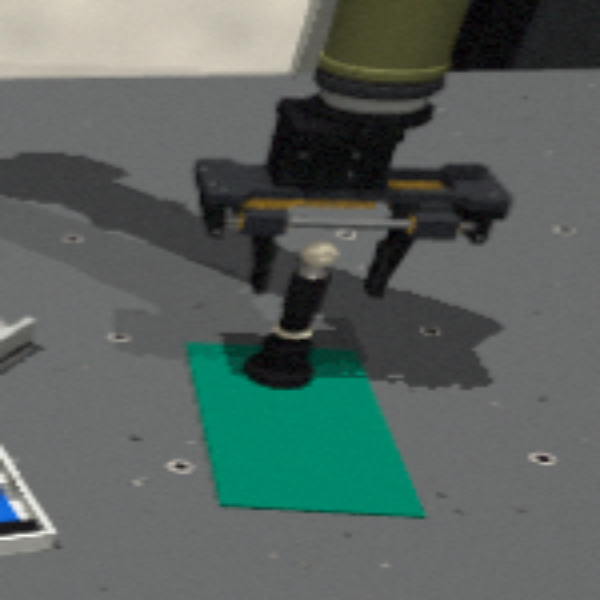

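```bash
python3 -m pendant '{"xyz":[[-0.001,-0.004,-0.005],[0,0,-0.003],[0,0,0]],"turn":[0,0,0]}' 0.8; python3 -m pendant '{"xyz":[[0,0,0],[0,0,0],[0,0,0],[0,0,0],[0,0,0],[0,0,0]],"turn":[0,0,0,0,0,0]}' 0 45;python3 -c "
from h import *
o=st()"
```

```text
time_s: 51.05
tool_pos: [0.4154, 0.3557, 0.0996]
tool_rot: [23.9, 86.4, 14.9]
force: [0.5, 0.9, 1.2]
grip_width: 0.0695
time_s: 51.8
tool_pos: [0.4156, 0.3555, 0.1]
tool_rot: [23.7, 86.4, 14.7]
force: [0.1, -1.1, -0.1]
grip_width: 0.0252
t 51.8 tcp [0.4156 0.3555 0.1   ] jawyaw 81.09 down [ 0.061  0.016 -0.998] F [ 0.1 -1.1 -0.1] w 0.0252
```

```bash
python3 -m pendant '{"xyz":[[0,0,0.015],[0,0,0.03],[0,0,0.035],[0.012,-0.04,0],[0.016,-0.05,0],[0.016,-0.05,0],[0.016,-0.05,0],[0.016,-0.05,0],[0.012,-0.04,0],[0,0,0]],"turn":[0,0,0,0,0,0,0,0,0,0]}' 0 45; python3 -c "
from h import *
o=st();im=save('scene','s28.png')"
```

```text
time_s: 53.05
tool_pos: [0.4999, 0.0653, 0.184]
tool_rot: [22.8, 86.7, 14.0]
force: [-0.0, 0.9, -4.8]
grip_width: 0.0252
t 53.05 tcp [0.4999 0.0653 0.184 ] jawyaw 81.28 down [ 0.056  0.014 -0.998] F [-0.   0.9 -4.8] w 0.0252
```

View pics/s28.png

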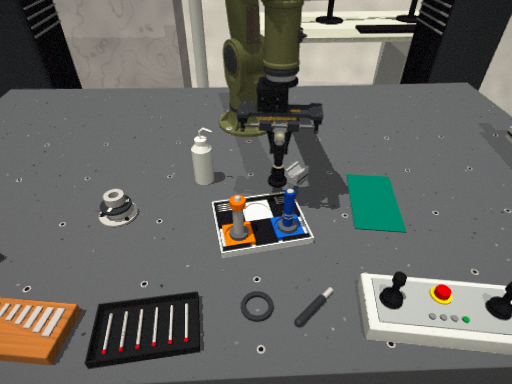

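```bash
python3 -m pendant '{"xyz":[[0.013,-0.03,0],[0.01,-0.024,0],[0,0,0],[0,0,-0.02],[0,0,-0.02],[0,0,0]],"turn":[0,0,0,0,0,0]}' 0 45; python3 -c "
from h import *
o=st()"
```

```text
time_s: 53.85
tool_pos: [0.52, 0.0241, 0.1435]
tool_rot: [31.2, 86.8, 23.4]
force: [-0.2, 0.8, -4.9]
grip_width: 0.0253
t 53.85 tcp [0.52   0.0241 0.1435] jawyaw 82.26 down [ 0.052  0.022 -0.998] F [-0.2  0.8 -4.9] w 0.0253
```

```bash
python3 -m pendant '{"xyz":[[0.004,-0.012,0],[0,-0.004,0],[0,0,-0.01],[0,0,-0.01],[0,0,0]],"turn":[0,0,0,0,0]}' 0 45; python3 -c "
from h import *
o=st();im=save('scene','s29.png')
cv2.imwrite('pics/s29z.png',cv2.resize(im[100:260,200:340,::-1],None,fx=4,fy=3.7))"
```

```text
time_s: 54.48
tool_pos: [0.5252, 0.0087, 0.1244]
tool_rot: [31.2, 86.6, 23.5]
force: [-0.5, -0.6, -4.6]
grip_width: 0.0251
t 54.48 tcp [0.5252 0.0087 0.1244] jawyaw 82.38 down [ 0.055  0.024 -0.998] F [-0.5 -0.6 -4.6] w 0.0251
```

View pics/s29z.png

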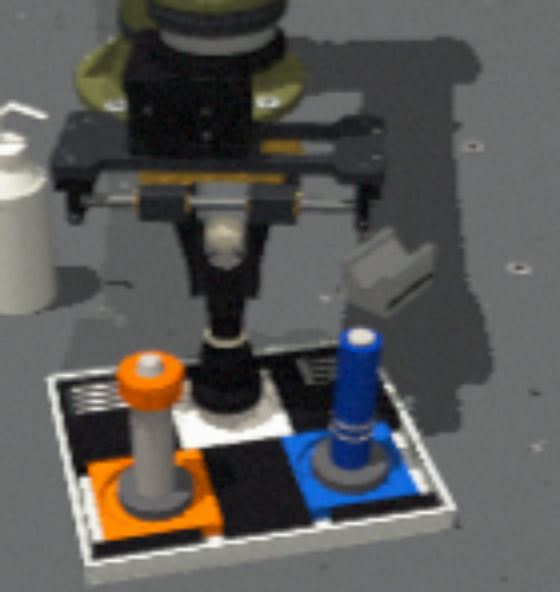

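```bash
python3 -m pendant '{"xyz":[[0,0,-0.007],[0,0,-0.004],[0,0,-0.003],[0,0,-0.002]],"turn":[0,0,0,0]}' 0 45; python3 -c "
from h import *
o=st()"
```

```text
time_s: 55.02
tool_pos: [0.5259, 0.0092, 0.1082]
tool_rot: [30.9, 86.5, 23.2]
force: [0.4, -0.8, -4.2]
grip_width: 0.0251
t 55.02 tcp [0.5259 0.0092 0.1082] jawyaw 82.42 down [ 0.056  0.024 -0.998] F [ 0.4 -0.8 -4.2] w 0.0251
```

```bash
python3 -m pendant '{"xyz":[[-0.001,0,-0.002],[0,0,-0.002],[0,0,-0.001]],"turn":[0,0,0]}' 0 45; python3 -c "
from h import *
o=st()"
```

```text
time_s: 55.4
tool_pos: [0.5269, 0.0091, 0.1074]
tool_rot: [30.4, 86.3, 22.8]
force: [-2.4, -0.2, 1.5]
grip_width: 0.0248
t 55.4 tcp [0.5269 0.0091 0.1074] jawyaw 82.42 down [ 0.06   0.025 -0.998] F [-2.4 -0.2  1.5] w 0.0248
```

```bash
python3 -m pendant '{"xyz":[[0,0,-0.001],[0,0,0],[0,0,0],[0,0,0],[0,0,0]],"turn":[0,0,0,0,0]}' 0.8 45;  python3 -m pendant '{"xyz":[[0,0,0.03],[0,0,0.04],[0,0,0.045],[-0.01,0.045,0],[-0.01,0.055,0],[-0.01,0.055,0],[-0.01,0.055,0],[0,0.05,0],[0,0.03,0],[0,0,0]],"turn":[0,0,0,0,0,0,0,0,0,0]}' ; python3 - <<'E'
from h import *
o=st();im=save('scene','s30.png');t=save('top','t30.png')
cv2.imwrite("pics/t30z.png",cv2.resize(t[120:225,185:310,::-1],None,fx=6,fy=5.7,interpolation=cv2.INTER_CUBIC))
for n in ("sphere_stand","column","jack","ring"): print(n,[(np.round(toworld("top",d["at"]),4),round(d["score"],2)) for d in pinpoint("top",n)[:1]])
E
```

```text
time_s: 56.02
tool_pos: [0.5293, 0.0095, 0.1078]
tool_rot: [29.3, 85.9, 21.6]
force: [0.3, 0.5, 0.5]
grip_width: 0.0656
time_s: 57.28
tool_pos: [0.4859, 0.3075, 0.2267]
tool_rot: [30.2, 85.8, 22.4]
force: [0.5, -0.4, -0.6]
grip_width: 0.0695
t 57.27 tcp [0.4859 0.3075 0.2267] jawyaw 82.24 down [ 0.068  0.028 -0.997] F [ 0.5 -0.4 -0.6] w 0.0695
sphere_stand [(array([0.5207, 0.0083, 0.0075]), 0.76)]
column [(array([0.5842, 0.0874, 0.0112]), 0.58)]
jack [(array([ 0.6035, -0.0434,  0.01  ]), 0.62)]
ring [(array([ 0.502 , -0.3637,  0.0459]), 0.72)]
```

View pics/t30z.png

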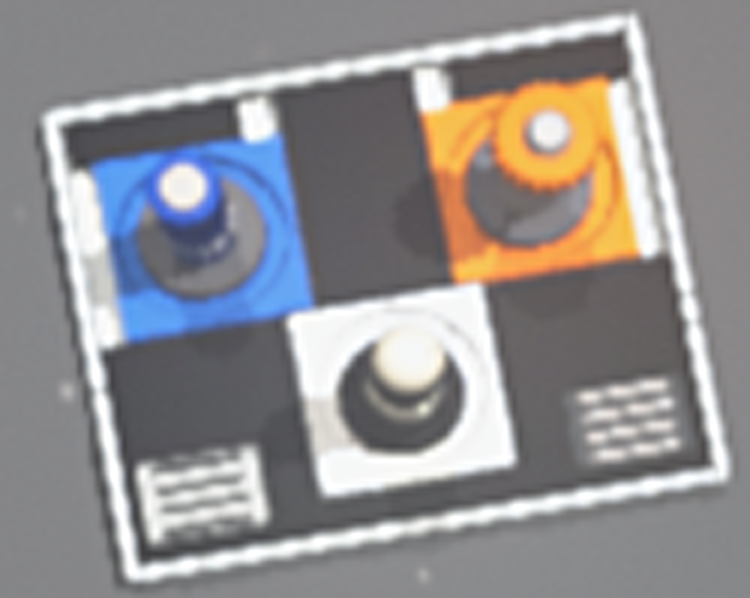

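View pics/s30.png

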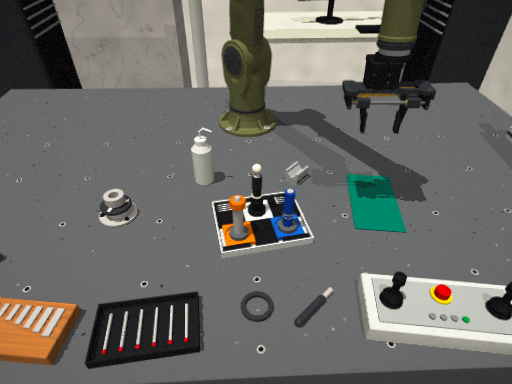

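```bash
python3 - <<'E'
from h import *
f=lambda x,y,z:np.round(ray("top",((x+.5)/6-.5+185,(y+.5)/5.7-.5+120),z)[:2],4)
for n,p,z,t in [("col",(184,184),.131,(.586,.0847)),("jack",(548,132),.132,(.6073,-.0406)),("ball",(408,356),.151,(.5233,.0091))]:
    q=f(*p,z); print(n,q,np.linalg.norm(q-t))
E
python3 -c "
from h import *
sign_off()"
```

```text
col [0.587  0.0849] 0.001019803902718559
jack [ 0.6051 -0.0394] 0.0025059928172283157
ball [0.5223 0.0095] 0.0010770329614269015
the job is handed in; nothing more can be done
```

I moved the sphere, column and jack onto the green mat. Then I laid the ring on the three-point rest and stood each accessory back in its own pocket. The job was handed in at about 57 s of the 141 s allowed. Handing in reports no verdict, so the checks below are my own.

- **Pockets:** In the last top picture the column is about 1.0 mm from its pocket centre, the sphere about 1.1 mm and the jack about 2.5 mm. The tolerance is 12 mm. All three looked upright and down on their recess floors.
- **Ring:** It measured about 2 to 3 mm from the rest centre in both cameras, against a tolerance of 10 mm. It looked flat, and the gripper let go of it.
- **Wash bottle and arm:** In the pictures the bottle had not moved. The arm finished open and clear, above the mat.
- **Disagreement:** The network put the jack at about 5 mm from its pocket centre and the ring at about 6 mm from the rest. My pixel measurements gave smaller offsets; both readings are within tolerance.
- **Tool tilt:** The tool drifted to about 4° of tilt by the end. Nothing visibly went wrong because of it.

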